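# Close the jars and pack them in the carrying pail

### The job

Screw the lid of every jar in the rack clockwise until it is snug, without overtightening it, and then stand all the jars upright in a row in the steel pail. Only after that raise the pail's folded bail upright, lift the pail by it and set it down in the middle of the cork mat, lengthwise on it, with the bail left standing. Leave the other things alone.

Things in the scene. Friction and masses are not known exactly. Their poses are not given: they have to be found in the camera images.
- rack: Fixed wooden jar rack, 320 x 92 x 30 mm, lying flat. Origin: centre of its underside; its own x runs along its length. Three square pockets 58 mm wide at x = -100, 0 and +100 mm, floor 6 mm above the worktop. The pockets keep the square jars from turning.
- mat: Fixed thin cork mat, 150 x 260 x 6 mm, on the worktop. Origin: centre of its underside; its own y runs along its length.
- pail: Loose rectangular open steel caddy (the pail), 90 mm (own x) by 220 mm (own y), walls 60 mm high and 4 mm thick, floor 4 mm thick, 0.3 kg; room inside 82 x 212 mm, so up to three jars stand in a row along its y (for instance at y = -70, 0, +70 mm). Origin: centre of its underside. A tab on each end carries the pivots of the bail at x = 0, 85 mm above the underside.
- bail (a joint): Hinge of the pail's wire bail, rad: 0 folded down level, sticking out to the pail's own +x side; it grows as the bail is raised, is upright at 1.57 and stops at 1.62. Friction of 0.08 N m holds it wherever it is left.
- bail_grip (a point): Middle of the bail's round wooden grip, 18 mm in diameter and 120 mm long, parallel to the pail's y. The grip rolls freely on the wire, so the bail can swing while the grip is pinched. It is 100 mm from the hinge axis: folded it lies 100 mm out on the pail's +x side at pivot height (85 mm above the pail's underside), upright it is 185 mm above the underside.
- jar_a: The first of up to three equal terracotta jars, 0.2 kg with its lid, 104 mm tall: square body 54 x 54 x 64 mm, then a narrower neck, then a round wooden screw lid 60 mm in diameter from 76 to 104 mm above the underside. Origin: centre of the underside, z up, x and y square to its sides. It starts upright in a rack pocket. The lid cannot come off; lift the jar by its lid.
- lid_a (a point): Centre of that jar's lid (jar_a), 90 mm above the jar's underside, 14 mm below the lid's top.
- thread_a (a joint): How far the lid of jar_a is screwed along its thread, rad, growing clockwise as seen from above; about 0.08 N m drags on it; it ends at 2.6, where the lid meets its seal. The lid does not sink as it turns.
- seal_a (a joint): How far the lid of jar_a has been turned on clockwise against its seal, rad, after the thread has ended (0 before). It takes 0.36 N m to begin and 0.5 N m more per rad, and stays where it is left. Snug is 0.1 to 0.6; at more it is overtightened. Aim at about 0.3 (0.5 N m).
- jar_b: The second of up to three equal terracotta jars, 0.2 kg with its lid, 104 mm tall: square body 54 x 54 x 64 mm, then a narrower neck, then a round wooden screw lid 60 mm in diameter from 76 to 104 mm above the underside. Origin: centre of the underside, z up, x and y square to its sides. It starts upright in a rack pocket. The lid cannot come off; lift the jar by its lid.
- lid_b (a point): Centre of that jar's lid (jar_b), 90 mm above the jar's underside, 14 mm below the lid's top.
- thread_b (a joint): How far the lid of jar_b is screwed along its thread, rad, growing clockwise as seen from above; about 0.08 N m drags on it; it ends at 2.6, where the lid meets its seal. The lid does not sink as it turns.
- seal_b (a joint): How far the lid of jar_b has been turned on clockwise against its seal, rad, after the thread has ended (0 before). It takes 0.36 N m to begin and 0.5 N m more per rad, and stays where it is left. Snug is 0.1 to 0.6; at more it is overtightened. Aim at about 0.3 (0.5 N m).
- jar_c: The third of up to three equal terracotta jars, 0.2 kg with its lid, 104 mm tall: square body 54 x 54 x 64 mm, then a narrower neck, then a round wooden screw lid 60 mm in diameter from 76 to 104 mm above the underside. Origin: centre of the underside, z up, x and y square to its sides. It starts upright in a rack pocket. The lid cannot come off; lift the jar by its lid.
- lid_c (a point): Centre of that jar's lid (jar_c), 90 mm above the jar's underside, 14 mm below the lid's top.
- thread_c (a joint): How far the lid of jar_c is screwed along its thread, rad, growing clockwise as seen from above; about 0.08 N m drags on it; it ends at 2.6, where the lid meets its seal. The lid does not sink as it turns.
- seal_c (a joint): How far the lid of jar_c has been turned on clockwise against its seal, rad, after the thread has ended (0 before). It takes 0.36 N m to begin and 0.5 N m more per rad, and stays where it is left. Snug is 0.1 to 0.6; at more it is overtightened. Aim at about 0.3 (0.5 N m).
- spice: Bystander: spice jar with black cap, 41 mm in diameter, 105 mm tall, loose; origin centre of underside.
- shaker: Bystander: salt shaker, 44 mm in diameter, 90 mm tall, loose; origin centre of underside.

How it is judged (in metres and radians):
On the way, in this order (a step that is already met when the one before it is completed fails the run):
1. the lid of every jar is snug (value of joint each of thread_a, thread_b, thread_c above 2.5 rad and value of joint seal_a between 0.1 and 0.6 rad and value of joint seal_b between 0.1 and 0.6 rad and value of joint seal_c between 0.1 and 0.6 rad), for 0.2 s.
2. every jar stands in the pail, the bail still down (x of jar_a in the frame of pail between -0.03 and 0.03 m and y of jar_a in the frame of pail between -0.09 and 0.09 m and z of jar_a in the frame of pail between -0.003 and 0.015 m and angle between each of jar_a, jar_b, jar_c's own z axis and vertical below 0.2 rad and x of jar_b in the frame of pail between -0.03 and 0.03 m and y of jar_b in the frame of pail between -0.09 and 0.09 m and z of jar_b in the frame of pail between -0.003 and 0.015 m and x of jar_c in the frame of pail between -0.03 and 0.03 m and y of jar_c in the frame of pail between -0.09 and 0.09 m and z of jar_c in the frame of pail between -0.003 and 0.015 m and value of joint bail below 0.8 rad), for 0.2 s.
3. the bail is raised upright with the pail standing (value of joint bail above 1.3 rad and height (world z) of pail below 0.012 m), for 0.1 s.
4. the pail hangs clear of the worktop by its bail, in the gripper (height (world z) of pail above 0.02 m and value of joint bail above 1.2 rad and contact force between the fingers and bail above 1 N), for 0.3 s.
At the end, for the whole second after the job is handed in: Every jar's lid is snug (thread past 2.5, seal 0.1 to 0.6 rad), every jar stands upright on the pail's floor, the pail stands level on the mat with its centre within 40 mm of the mat's centre and its length within 0.3 rad of the mat's, at rest, the bail above 1.2 rad (all of step 1 and x of jar_a in the frame of pail between -0.03 and 0.03 m and y of jar_a in the frame of pail between -0.09 and 0.09 m and z of jar_a in the frame of pail between -0.003 and 0.015 m and angle between each of jar_a, jar_b, jar_c's own z axis and vertical below 0.2 rad and x of jar_b in the frame of pail between -0.03 and 0.03 m and y of jar_b in the frame of pail between -0.09 and 0.09 m and z of jar_b in the frame of pail between -0.003 and 0.015 m and x of jar_c in the frame of pail between -0.03 and 0.03 m and y of jar_c in the frame of pail between -0.09 and 0.09 m and z of jar_c in the frame of pail between -0.003 and 0.015 m and horizontal distance between pail and mat below 0.04 m and angle between the y axis of pail and the y axis of mat, either way round below 0.3 rad and height (world z) of pail between 0.003 and 0.012 m and angle between pail's own z axis and vertical below 0.08 rad and linear speed of pail below 0.02 m/s and value of joint bail above 1.2 rad); the robot touches nothing.
It fails at once if a lid is overtightened (seal past 0.6 rad) (value of joint any of seal_a, seal_b, seal_c above 0.6 rad).
It fails at once if a jar is knocked over (angle between any of jar_a, jar_b, jar_c's own z axis and vertical above 1 rad).
It fails at once if a bystander is moved more than 40 mm (distance of any of spice, shaker from where it was at the start of the episode above 0.04 m).
Of jar_a, jar_b, jar_c only 2 to 3 are there at a start; the rules pass over those that are not, and their reading is None.
At some moment in a run one of pail may be knocked a few centimetres aside while the robot is not near it.
It also fails if it takes over 210 s, if anything falls off the work surface, if the arm or the gripper's body presses on something with over 40 N, if the wrist force passes 120 N, or if a joint passes its speed limit or range.

### The arm

A 6-joint arm with a two-finger parallel gripper is mounted at the origin on a cart in front of the work surface, level with it; the furniture and walls round the work are solid. World frame = base frame: x ahead of the robot, y to its left, z up, the work surface at z = 0. Lengths are in mm, angles in rad, forces in N, time in s.
With the tool pointing down it reaches from about 300 to 775 mm from the base axis. Payload 14.6 kg.
Tool frame: the origin (TCP) lies at the very end of the fingers, on their centre line; the grasp point (between the pads) lies 19 mm behind it; x points along the fingers, z is the direction in which the jaws open and shut, and the axes are right-handed (so a half turn about x gives the same grasp; the last joint's range is limited). The gripper opens to 85 mm and grips with 20 to 120 N. Pads are 22 mm wide; open, the fingers measure 114 mm over their backs; the gripper's body (76 mm by 85 mm) begins 54 mm behind the grasp point. The pads swing forward as they close: fully open they stand 13 mm farther back than shut.
Start: joints at [1.065, 0.3, 1.521, -0, 1.321, -0.067], TCP at [233.666, 497.885, 231.281] pointing down, gripper open.
Joint ranges: [-3.03, 3.03], [-0.79, 2.21], [0.23, 2.52], [-1.04, 4.18], [0, 3.07], [-2.55, 2.55]. Speed limits (rad/s): [2.22, 2.22, 2.57, 3.14, 3.14, 3.14].

### API

Orientations are given as a unit quaternion [x, y, z, w].
In Python, from plant import * gives the robot as it stands.
- The arm moves only by the tool send_rows, never from a script. Its argument "steps" is a list that holds one entry, the list of rows, each a list of 6 numbers: the shift along the tool's x, y, z in mm, then the turn, a rotation vector about the tool's x, y, z in degrees. In form: [[[dx, dy, dz, ax, ay, az], ...]]. A call has exactly 8 rows; each row shifts and turns the commanded pose from where the row before left it, along the tool's axes as they then stand; what a row does not reach is not made up. A row lasts 1/8 s, in which the tool goes at most 62.5 mm and 10.7 degrees, less where a joint would pass 70% of its speed; a pose out of reach is approached as far as the arm can. A call is refused whole if a number of a shift passes 62.5 or a number of a turn 10.7, either way. A call with a gripper value outside its range is refused whole. "grip" is the finger opening in mm, from 0 to 85.4, set as the call begins (left out, the last holds). The fingers move at their own pace and stop on an object; "newtons" is the grip in N (left out, the last holds). Time passes only in rows, so rows that do not move let the fingers close, or fill a call up. It gives the time, the measured TCP pose, the force and the opening at its end, in the units of the state.
- read_state(): the state, without advancing time (a new reading comes with each control period).
- camera(name): name is "scene" or "top" or "wrist"; returns a dict with "pixels" (400x640x3 uint8, red, green, blue), "z_map" (400x640 float32, mm along the optical axis (not along the pixel's ray), 0 where there is no reading), "vertical_fov" (degrees; the focal length in pixels is half the picture's height over the tangent of half this angle, whatever the lens; pixels are square), "cx", "cy" (the principal point, pixels), "origin" and "attitude" of the camera in the world; the wrist camera has in their place "tool_from_camera" (4x4, takes a point from camera to tool coordinates, whose origin is the TCP and whose axes are the tool frame's). Camera axes: x right, y up, looking along -z (the intrinsics and any distortion apply to the point x, -y, -z); pixel columns grow to the right and rows downward; lengths in mm; the calibration is good to about 2 mm. A picture is of the moment at which its call begins: read the wrist's pose just before it.
- sign_off(): hands the job in, once; it reports no verdict.
The state is a dict: "time_s": time; "qpos": joint angles; "joint_vel": joint speeds; "tau": joint torques, N m; "tool_pos": TCP position; "orientation": TCP orientation; "ft_force": force on the tool from outside, world axes, zero at the start; "torque": the same for the moment, N m; "width": opening from 0.0 (shut) to 1.0 (fully open).
Only numpy, scipy, OpenCV 4.12 (cv2) and the standard library are available. Lean on these libraries where they do the work, as an engineer would, in place of code of your own. Each camera call takes 0.05 s, during which the arm holds its last target.

## Working session

There is one attempt and no reset: what is moved stays moved. The work goes in short steps, Python scripts to look and compute and a tool call to move; the robot and the scene stay as the last step left them, time stands still between calls to the robot, and variables do not carry over. Pictures are saved under pics/ and viewed, and the job is handed in when it is done.

Besides the shell and the picture viewer there is one more tool, called after "Emit:" by a JSON object that holds its "method" and its "body". send_rows: Moves the arm, as the interface text tells. Its arguments: {"type":"object","properties":{"steps":{"type":"array"},"grip":{"type":"number"},"newtons":{"type":"number"}},"required":["steps"]}

```bash
ls; mkdir -p pics; python3 - <<'E'
from plant import *
import cv2
s=read_state();print(s)
for n in ["scene","top"]:
    c=camera(n);cv2.imwrite(f"pics/{n}0.png",c["pixels"][:,:,::-1]);print(n,c["vertical_fov"],c["cx"],c["cy"],c["origin"],c["attitude"],[k for k in c])
E
```

```text
pics
{'time_s': 0.0, 'qpos': array([ 1.06543327e+00,  3.00508556e-01,  1.52159475e+00,  2.78109692e-05,
        1.32068196e+00, -6.65899266e-02]), 'joint_vel': array([ 0.00054904,  0.00027129, -0.00105801,  0.00026462,  0.00240644,
       -0.00049381]), 'tau': array([-5.77624614e-04, -5.43485320e+01, -3.61796415e+01, -8.28946008e-05,
        3.91432346e-03,  2.85527165e-05]), 'tool_pos': array([233.53439458, 497.69962451, 230.69498098]), 'orientation': array([-0.37939155,  0.59720695,  0.3790044 ,  0.59645752]), 'ft_force': array([ 0.15233965, -0.47324777, -0.80812906]), 'torque': array([-0.01827061, -0.01509038, -0.02732098]), 'width': 0.9983466994063955}
scene 54.15154863954841 313.1265641158405 191.96999897370057 [ 115.76360047 -715.39852899  674.41979641] [ 0.46338175 -0.11209472 -0.22929841  0.84860731] ['pixels', 'z_map', 'vertical_fov', 'cx', 'cy', 'origin', 'attitude']
top 51.10038365509534 313.1673657709635 201.68778006299192 [ 452.80042007   97.61630221 1183.98320185] [-0.02225249  0.03568329  0.709932   -0.70301358] ['pixels', 'z_map', 'vertical_fov', 'cx', 'cy', 'origin', 'attitude']
```

View pics/scene0.png

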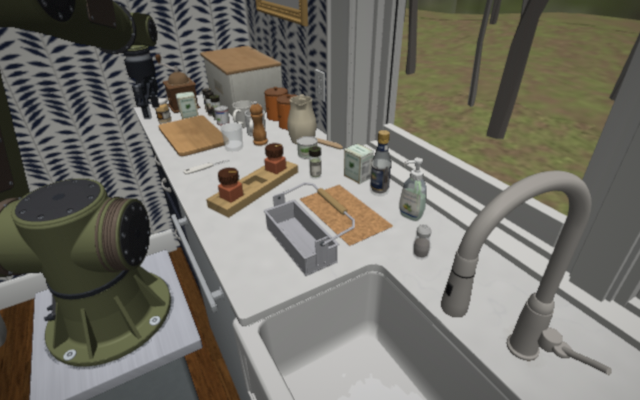

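View pics/top0.png

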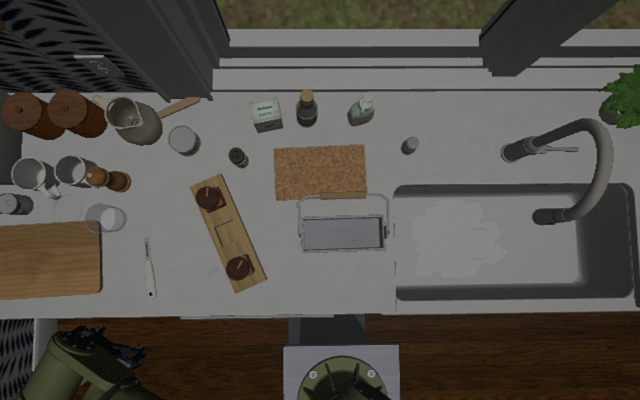

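Top view shows two jars, in the rack's outer pockets (lids ≈(209,198) and (240,267)). The pail is at ≈(343,232) with its bail folded toward the mat (grip ≈(343,196)). The mat is at ≈(320,172).

```bash
cat > h.py <<'E'
from plant import *
import numpy as np, cv2
from scipy.spatial.transform import Rotation as R
def cloud(n):
    s=read_state(); c=camera(n)
    f=200/np.tan(np.radians(c["vertical_fov"])/2)
    v,u=np.mgrid[0:400,0:640]; z=c["z_map"]
    P=np.stack([(u-c["cx"])/f*z,-(v-c["cy"])/f*z,-z],-1)
    if n=="wrist":
        T=np.array(c["tool_from_camera"]);P=P@T[:3,:3].T+T[:3,3]
        P=P@R.from_quat(s["orientation"]).as_matrix().T+s["tool_pos"]
    else: P=P@R.from_quat(c["attitude"]).as_matrix().T+np.array(c["origin"])
    P[z==0]=np.nan
    return c,P,s
def save(c,name,box=None,k=1):
    im=c["pixels"][:,:,::-1]
    if box: u0,v0,u1,v1=box; im=im[v0:v1,u0:u1]
    cv2.imwrite(f"pics/{name}.png",cv2.resize(im,None,fx=k,fy=k,interpolation=cv2.INTER_CUBIC))
E
python3 - <<'E'
from h import *
c,P,s=cloud("top")
np.set_printoptions(precision=1,suppress=True)
for n,(u,v) in dict(lidU=(209,198),lidL=(240,267),rack=(225,232),counter=(270,230),mat=(320,160),pailfloor=(343,232),grip=(343,196),spice=(237,156),shaker=(410,145)).items(): print(n,P[v,u])
save(c,"top_a",(180,130,420,310),3.3)
# segment
def rect(m,name):
    q=P[m][:,:2].astype(np.float32); print(name,len(q),cv2.minAreaRect(q),q.min(0),q.max(0),q.mean(0))
v,u=np.mgrid[0:400,0:640]
Z=P[...,2]
reg=lambda a,b,c_,d:(u>a)&(u<c_)&(v>b)&(v<d)
rect(reg(180,165,275,300)&(Z>95)&(Z<120)&(v<232),"lidU")
rect(reg(180,165,275,300)&(Z>95)&(Z<120)&(v>232),"lidL")
rect(reg(180,165,275,300)&(Z>20)&(Z<40),"rack")
rect(reg(290,205,392,260)&(Z>50)&(Z<68),"pailrim")
rect(reg(290,185,392,215)&(Z>85),"grip")
m=(c["pixels"][...,0].astype(int)-c["pixels"][...,2]>50)&reg(265,135,375,205)&(Z<20)
rect(m,"mat")
E
```

```text
lidU [553.1 344.7 106.8]
lidL [376.6 263.8 111.6]
rack [466.6 322.1   7.1]
counter [470.9 196.7   5.3]
mat [668.6  54.    5.6]
pailfloor [463.2  -8.4   5.2]
grip [554.8  -0.3 111.9]
spice [662.2 273.5 106. ]
shaker [ 692.6 -184.3   86.5]
lidU 432 ((555.5374145507812, 348.8202819824219), (57.42930603027344, 56.60993957519531), 89.57604217529297) [527.2 320.1] [583.9 377.6] [555.3 348.3]
lidL 432 ((373.7243957519531, 271.18359375), (57.632423400878906, 56.63214874267578), 72.89646911621094) [343.8 241.8] [401.8 299.6] [373.4 270.3]
rack 2491 ((478.5137939453125, 279.2313537597656), (320.45611572265625, 161.93637084960938), 23.14390754699707) [301.3 206.2] [649.7 414.4] [462.5 304.5]
pailrim 597 ((459.810546875, -3.5453033447265625), (95.95475006103516, 224.44163513183594), 1.2807573080062866) [ 410.2 -115.8] [510.1 109.1] [460.1  -7.1]
grip 498 ((538.92626953125, -3.167694091796875), (238.3291015625, 59.78715515136719), 89.49004364013672) [ 508.  -122.1] [568.4 116.2] [553.3  -5.5]
mat 2311 ((634.0079345703125, 55.28352355957031), (144.60755920410156, 254.54443359375), 2.6736881732940674) [557.3 -73.4] [710.9 184.5] [637.2  59.9]
```

View pics/top_a.png

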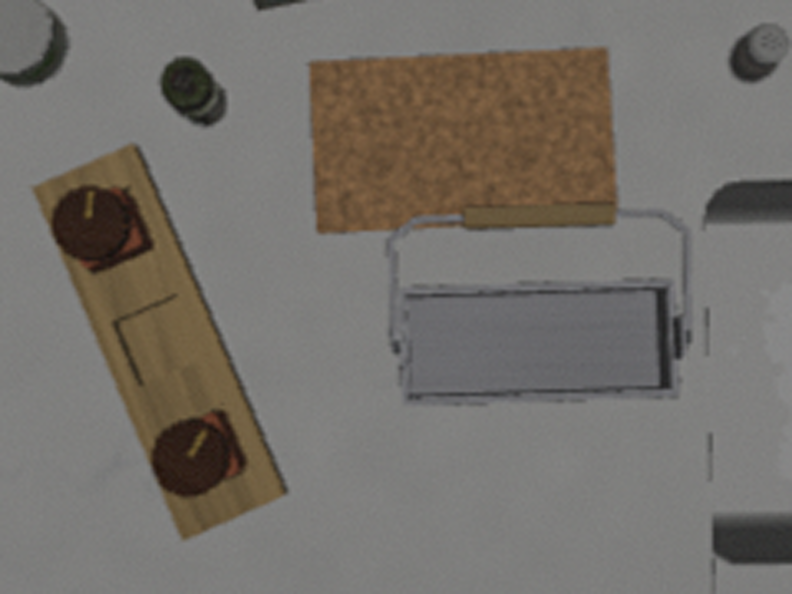

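```bash
cat >> h.py <<'E'
np.set_printoptions(precision=2,suppress=True)
def go(pos,phi=None,s=None):
    """print tool-frame shift (tool axes as now) to reach pos, and turn about tool x so jaws (tool z) at world angle phi deg (mod 180), and tilt fix"""
    s=s or read_state(); M=R.from_quat(s["orientation"]).as_matrix()
    d=M.T@(np.array(pos)-s["tool_pos"])
    print("tcp",s["tool_pos"],"phi",np.degrees(np.arctan2(M[1,2],M[0,2])),"x-axis",M[:,0],"q",s["qpos"],"t",s["time_s"])
    print("shift tool",d)
    if phi is not None:
        p=np.radians(phi); z=np.array([np.cos(p),np.sin(p),0]); x=np.array([0,0,-1.]); y=np.cross(z,x)
        for sg in (1,-1):
            T=np.stack([x,sg*y,sg*z],1); rv=np.degrees(R.from_matrix(M.T@T).as_rotvec()); print("turn",rv)
E
python3 - <<'E'
from h import *
c,P,s=cloud("scene"); Z=P[...,2]
v,u=np.mgrid[0:400,0:640]
def rect(m,name):
    q=P[m][:,:3].astype(np.float32); print(name,len(q),cv2.minAreaRect(q[:,:2].copy()),q.mean(0))
col=c["pixels"].astype(int)
for n,(a,b,cc,d) in dict(U=(262,138,290,175),L=(214,160,246,202)).items():
    m=(u>a)&(u<cc)&(v>b)&(v<d)&(Z>95)&(Z<125); print(np.nanmax(Z[(u>a)&(u<cc)&(v>b)&(v<d)])); 
    zz=np.nanpercentile(Z[m],70); rect(m&(Z>101),n)
print(P[200,230],P[230,230])
go([555.5,349,200],0); 
E
```

```text
114.4921962469108
U 156 ((556.8148193359375, 345.7540588378906), (58.49317932128906, 55.39103698730469), 88.33959197998047) [554.5  340.72 109.62]
113.91240693665691
L 213 ((374.34320068359375, 268.0016174316406), (57.477317810058594, 57.641510009765625), 38.78694152832031) [373.01 263.27 109.79]
[359.24 237.61  34.04] [321.77 145.06   0.7 ]
tcp [233.62 497.76 230.93] phi 64.85553425485983 x-axis [-0. -0. -1.] q [ 1.07  0.3   1.52 -0.    1.32 -0.07] t 0.2
shift tool [  30.91 -354.59    2.13]
turn [64.86 -0.04  0.02]
turn [-115.14   -0.02   -0.04]
```

Emit:
{"method": "send_rows", "body": {"steps": [[[0, 0, 0, 0, 0, 0], [0, 0, 0, -10, 0, 0], [0, 0, 0, -10, 0, 0], [0, 0, 0, -10, 0, 0], [0, 0, 0, -10, 0, 0], [0, 0, 0, -10, 0, 0], [0, 0, 0, -10, 0, 0], [0, 0, 0, -10, 0, 0]]], "grip": 85}}

```text
time_s: 1.2
tool_pos: [233.7, 497.9, 231.2]
orientation: [-0.654, 0.27, 0.654, 0.269]
ft_force: [0.5, -0.4, 0.3]
width: 0.993
```

```bash
python3 - <<'E'
from h import *
go([520,349,231],0); 
E
```

```text
tcp [233.67 497.87 231.23] phi 135.1883909989614 x-axis [-0. -0. -1.] q [ 1.07  0.3   1.52 -0.    1.32 -1.29] t 1.2
shift tool [   0.23  -96.19 -308.05]
turn [135.19  -0.01  -0.  ]
turn [-44.81   0.    -0.01]
```

Emit:
{"method": "send_rows", "body": {"steps": [[[0, -14, -43, 0, 0, 0], [0, -14, -43, 0, 0, 0], [0, -14, -43, 0, 0, 0], [0, -14, -43, 0, 0, 0], [0, -14, -43, 0, 0, 0], [0, -14, -43, 0, 0, 0], [0, -12, -40, 0, 0, 0], [0, 0, 0, 0, 0, 0]]]}}

```text
time_s: 2.2
tool_pos: [513.7, 352.7, 230.6]
orientation: [-0.652, 0.273, 0.653, 0.272]
ft_force: [-0.2, 0.8, 0.5]
width: 0.997
```

```bash
python3 - <<'E'
from h import *
c,P,s=cloud("wrist"); save(c,"w1"); print(c["tool_from_camera"]); go([555.5,349,231],0)
Z=P[...,2]
m=(Z>100)&(Z<125); q=P[m][:,:2].astype(np.float32); print(len(q),cv2.minAreaRect(q),np.nanmedian(Z[m]))
E
```

```text
[[  -0.      0.33   -0.95 -143.07]
 [  -0.      0.95    0.33   82.98]
 [   1.      0.     -0.      0.13]
 [   0.      0.      0.      1.  ]]
tcp [512.49 353.68 230.74] phi 134.7571287358047 x-axis [-0. -0. -1.] q [ 0.55  0.46  1.3   0.    1.38 -1.81] t 2.25
shift tool [ -0.29 -27.25 -33.61]
turn [134.76  -0.04  -0.04]
turn [-45.24   0.03  -0.04]
10362 ((670.6839599609375, 271.1026306152344), (590.0726318359375, 280.7677307128906), 18.038726806640625) 108.97157237360473
```

View pics/w1.png

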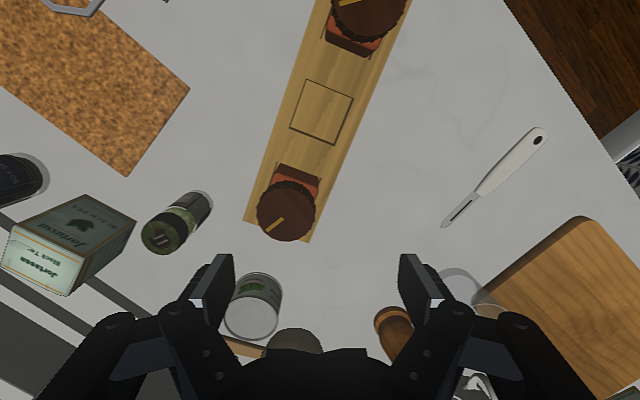

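The wrist view shows lid U at ≈(286,211), and L partly cut off at (367,10). I'll fit lid U.

```bash
cat >> h.py <<'E'
def lid(P,near,zr=(98,125),r=45):
    m=(P[...,2]>zr[0])&(P[...,2]<zr[1])&(np.hypot(P[...,0]-near[0],P[...,1]-near[1])<r)
    q=P[m]; zt=np.median(q[:,2]); q=q[q[:,2]>zt-4]
    h=cv2.convexHull(q[:,:2].astype(np.float32)); (x,y),rad=cv2.minEnclosingCircle(h)
    # lsq circle on hull
    hh=h[:,0].astype(float); A=np.c_[2*hh,np.ones(len(hh))]; sol=np.linalg.lstsq(A,(hh**2).sum(1),rcond=None)[0]
    print("lid n",len(q),"ztop",zt,"minenc",x,y,rad,"lsq",sol[:2],np.sqrt(sol[2]+sol[:2]@sol[:2])); return sol[:2]
E
python3 - <<'E'
from h import *
for n in ["wrist","top","scene"]:
    c,P,s=cloud(n)
    try: lid(P,(555,347)); lid(P,(374,269))
    except Exception as e: print(e)
E
```

```text
lid n 2494 ztop 110.25976270472955 minenc 554.0574951171875 350.0870056152344 29.65256690979004 lsq [553.82 349.87] 29.08570379993854
lid n 2157 ztop 110.4335944773311 minenc 374.46417236328125 275.58148193359375 29.37156867980957 lsq [371.72 272.43] 29.28728082529472
lid n 227 ztop 111.60341890532186 minenc 555.9263916015625 349.8710632324219 29.447402954101562 lsq [555.63 349.95] 28.67495246261125
lid n 310 ztop 111.617823199452 minenc 372.9479675292969 270.4407043457031 29.07532501220703 lsq [374.18 270.06] 27.400160713825525
lid n 130 ztop 110.54059232450561 minenc 557.2605590820312 344.9796447753906 29.5510311126709 lsq [556.44 344.88] 27.833047212637602
lid n 180 ztop 110.54748845951792 minenc 374.87701416015625 267.4484558105469 30.639293670654297 lsq [374.2  268.11] 29.14307772848787
```

Emit:
{"method": "send_rows", "body": {"steps": [[[0, -13, -17, 0, 0, 0], [0, -13, -17, 0, 0, 0], [0, 0, 0, -8, 0, 0], [0, 0, 0, -8, 0, 0], [0, 0, 0, -8, 0, 0], [0, 0, 0, -8, 0, 0], [0, 0, 0, 0, 0, 0], [0, 0, 0, 0, 0, 0]]]}}

```text
time_s: 3.4
tool_pos: [553.9, 349.0, 231.4]
orientation: [0.702, -0.082, -0.702, -0.082]
ft_force: [-0.0, 0.4, 0.3]
width: 0.996
```

```bash
python3 - <<'E'
from h import *
c,P,s=cloud("wrist"); lid(P,(554,350)); go([554.5,349.8,78],0)
E
```

```text
lid n 2710 ztop 110.42922534174389 minenc 554.4310302734375 349.8412170410156 29.80959701538086 lsq [554.48 349.35] 29.16172019913256
tcp [554.03 348.91 231.36] phi 166.74092654922856 x-axis [ 0.  0. -1.] q [ 0.51  0.54  1.19  0.    1.42 -2.4 ] t 3.45
shift tool [153.36  -0.96  -0.24]
turn [166.74   0.     0.  ]
turn [-13.26  -0.     0.  ]
```

Emit:
{"method": "send_rows", "body": {"steps": [[[25, -1, 0, 0, 0, 0], [25, 0, 0, 0, 0, 0], [25, 0, 0, 0, 0, 0], [25, 0, 0, 0, 0, 0], [20, 0, 0, 0, 0, 0], [20, 0, 0, 0, 0, 0], [15, 0, 0, 0, 0, 0], [0, 0, 0, 0, 0, 0]]]}}

```text
time_s: 4.45
tool_pos: [554.2, 349.4, 75.1]
orientation: [-0.702, 0.081, 0.703, 0.081]
ft_force: [0.4, 0.9, 0.0]
width: 0.995
```

Emit:
{"method": "send_rows", "body": {"steps": [[[0, 0, 0, 0, 0, 0], [0, 0, 0, 0, 0, 0], [0, 0, 0, 0, 0, 0], [0, 0, 0, 0, 0, 0], [0, 0, 0, 0, 0, 0], [0, 0, 0, 0, 0, 0], [0, 0, 0, 0, 0, 0], [0, 0, 0, 0, 0, 0]]], "grip": 50, "newtons": 50}}

```text
time_s: 5.45
tool_pos: [554.9, 349.8, 77.5]
orientation: [0.703, -0.081, -0.702, -0.081]
ft_force: [-2.2, -0.2, 6.3]
width: 0.693
```

```bash
python3 - <<'E'
from h import *
s=read_state();print(s["ft_force"],s["torque"],s["tau"][5],s["width"],s["tool_pos"],s["qpos"])
c,P,s=cloud("wrist"); save(c,"w2")
c,P,s=cloud("scene"); save(c,"s2",(200,100,360,230),5)
E
```

```text
[-2.16 -0.15  6.29] [-0.12  0.31 -0.  ] -0.010072684090118855 0.6934664724940065 [554.88 349.84  77.48] [ 0.51  0.68  1.33  0.    1.13 -2.41]
```

View pics/w2.png

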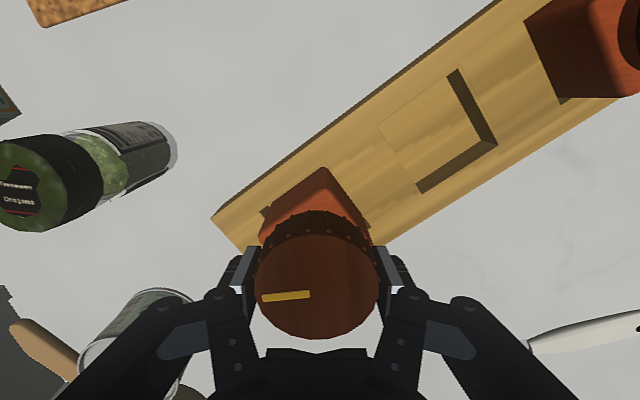

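View pics/s2.png

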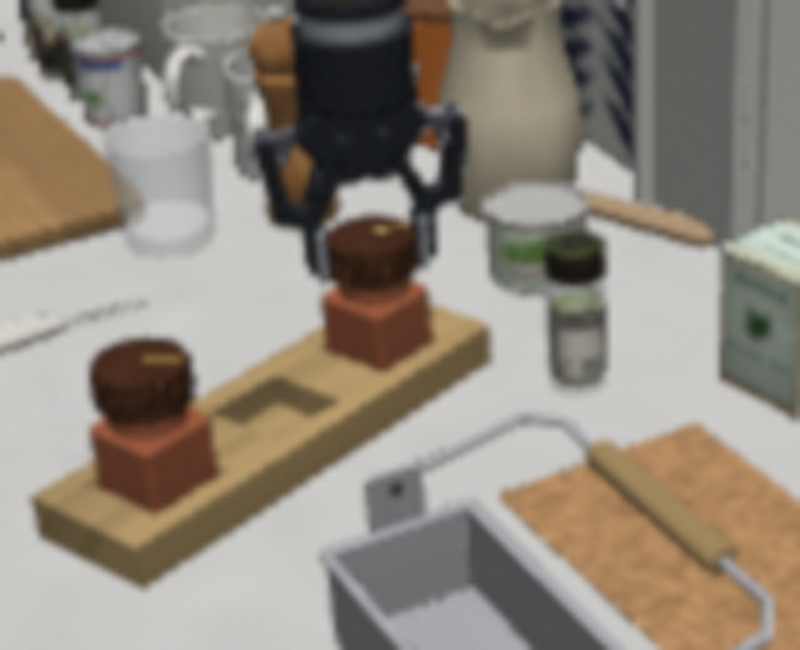

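Gripped at opening 0.69 (≈59 mm). Now turning clockwise in 24° calls, which keeps the seal under 0.42 rad per call even in the worst case.

Emit:
{"method": "send_rows", "body": {"steps": [[[0, 0, 0, 3, 0, 0], [0, 0, 0, 3, 0, 0], [0, 0, 0, 3, 0, 0], [0, 0, 0, 3, 0, 0], [0, 0, 0, 3, 0, 0], [0, 0, 0, 3, 0, 0], [0, 0, 0, 3, 0, 0], [0, 0, 0, 3, 0, 0]]]}}

```text
time_s: 6.55
tool_pos: [555.3, 349.8, 77.5]
orientation: [0.671, -0.225, -0.669, -0.226]
ft_force: [0.5, -2.0, 4.3]
width: 0.686
```

```bash
cat > t.py <<'E'
from h import *
s=read_state();print(s["time_s"],s["ft_force"],s["torque"],s["tau"][5],s["width"],s["tool_pos"],s["qpos"][5])
E
python3 t.py
```

```text
6.55 [ 0.46 -2.04  4.3 ] [-0.15 -0.15  0.05] -0.7952355220913887 0.6857832329798309 [555.26 349.75  77.52] -1.9850898047474286
```

Emit:
{"method": "send_rows", "body": {"steps": [[[0, 0, 0, 3, 0, 0], [0, 0, 0, 3, 0, 0], [0, 0, 0, 3, 0, 0], [0, 0, 0, 3, 0, 0], [0, 0, 0, 3, 0, 0], [0, 0, 0, 3, 0, 0], [0, 0, 0, 3, 0, 0], [0, 0, 0, 3, 0, 0]]]}}

```text
time_s: 7.55
tool_pos: [555.4, 349.6, 77.5]
orientation: [0.609, -0.36, -0.608, -0.361]
ft_force: [2.3, -0.9, 4.7]
width: 0.691
```

```bash
python3 t.py
```

```text
7.55 [ 2.26 -0.92  4.72] [-0.36 -0.35  0.08] -0.7944623194634914 0.6910438195656141 [555.37 349.57  77.48] -1.5662528583247657
```

Emit:
{"method": "send_rows", "body": {"steps": [[[0, 0, 0, 3, 0, 0], [0, 0, 0, 3, 0, 0], [0, 0, 0, 3, 0, 0], [0, 0, 0, 3, 0, 0], [0, 0, 0, 3, 0, 0], [0, 0, 0, 3, 0, 0], [0, 0, 0, 3, 0, 0], [0, 0, 0, 3, 0, 0]]]}}

```text
time_s: 8.55
tool_pos: [555.4, 349.4, 77.5]
orientation: [0.521, -0.478, -0.52, -0.479]
ft_force: [1.7, -2.5, 5.1]
width: 0.689
```

```bash
python3 t.py
```

```text
8.55 [ 1.68 -2.54  5.15] [-0.61 -0.23  0.11] -0.7939846627414227 0.6885564845096975 [555.39 349.38  77.51] -1.1473215798638272
```

Emit:
{"method": "send_rows", "body": {"steps": [[[0, 0, 0, 3, 0, 0], [0, 0, 0, 3, 0, 0], [0, 0, 0, 3, 0, 0], [0, 0, 0, 3, 0, 0], [0, 0, 0, 3, 0, 0], [0, 0, 0, 3, 0, 0], [0, 0, 0, 3, 0, 0], [0, 0, 0, 3, 0, 0]]]}}

```text
time_s: 9.55
tool_pos: [555.3, 349.2, 77.5]
orientation: [-0.41, 0.576, 0.409, 0.577]
ft_force: [0.4, -4.7, 6.3]
width: 0.685
```

```bash
python3 t.py
```

```text
9.55 [ 0.43 -4.7   6.33] [-0.82 -0.09  0.08] -0.7937352173030376 0.6854920606188046 [555.33 349.25  77.53] -0.7284489601319953
```

Emit:
{"method": "send_rows", "body": {"steps": [[[0, 0, 0, 3, 0, 0], [0, 0, 0, 3, 0, 0], [0, 0, 0, 3, 0, 0], [0, 0, 0, 3, 0, 0], [0, 0, 0, 3, 0, 0], [0, 0, 0, 3, 0, 0], [0, 0, 0, 3, 0, 0], [0, 0, 0, 3, 0, 0]]]}}

```text
time_s: 10.55
tool_pos: [555.2, 349.2, 77.5]
orientation: [-0.281, 0.649, 0.28, 0.65]
ft_force: [-1.4, -5.1, 7.8]
width: 0.686
```

```bash
python3 t.py
```

```text
10.55 [-1.37 -5.14  7.76] [-0.98  0.19  0.09] -0.7938968203961849 0.6856013932435566 [555.17 349.16  77.53] -0.3095732598988751
```

Emit:
{"method": "send_rows", "body": {"steps": [[[0, 0, 0, 3, 0, 0], [0, 0, 0, 3, 0, 0], [0, 0, 0, 3, 0, 0], [0, 0, 0, 3, 0, 0], [0, 0, 0, 3, 0, 0], [0, 0, 0, 3, 0, 0], [0, 0, 0, 3, 0, 0], [0, 0, 0, 3, 0, 0]]]}}

```text
time_s: 11.55
tool_pos: [555.0, 349.1, 77.5]
orientation: [-0.14, 0.693, 0.139, 0.694]
ft_force: [-2.6, -6.3, 8.2]
width: 0.688
```

```bash
python3 t.py; python3 -c "
from h import *
c,P,s=cloud('wrist');save(c,'w3')"
```

```text
11.55 [-2.57 -6.35  8.2 ] [-1.04  0.39  0.53] -0.33980232663452625 0.6882107210140203 [555.02 349.13  77.54] 0.10885508076636248
```

View pics/w3.png

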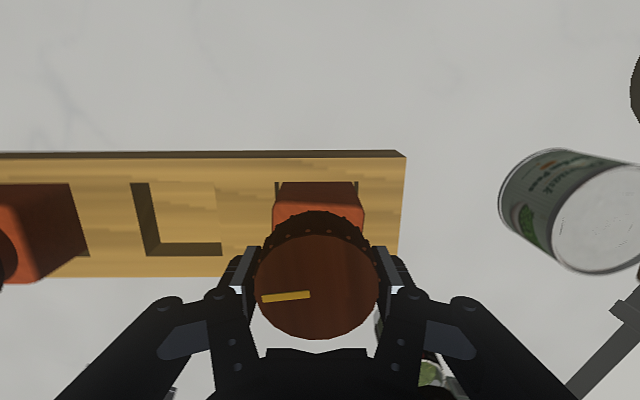

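```bash
for i in 1 2; do python3 -c "
from h import *
camera('top')"; python3 t.py;done
```

```text
11.65 [-2.02 -5.43  7.81] [-1.06  0.42  0.23] 0.9528519585728645 0.6860076068387692 [555.02 349.12  77.53] 0.10874331356387247
11.7 [-2.33 -6.15  7.8 ] [-0.98  0.48  0.25] 0.471346378326416 0.6912843817622798 [555.04 349.12  77.56] 0.10773397924728162
```

Torque rose from ~0.09 to 0.53 N·m while turning, so the seal is at about 0.34 rad, which is snug. I'll release and go to the other jar.

Emit:
{"method": "send_rows", "body": {"steps": [[[0, 0, 0, 0, 0, 0], [0, 0, 0, 0, 0, 0], [0, 0, 0, 0, 0, 0], [0, 0, 0, 0, 0, 0], [-5, 0, 0, 0, 0, 0], [-25, 0, 0, 0, 0, 0], [-30, 0, 0, 0, 0, 0], [-30, 0, 0, 0, 0, 0]]], "grip": 85}}

```text
time_s: 12.7
tool_pos: [554.5, 349.6, 167.6]
orientation: [-0.14, 0.693, 0.14, 0.693]
ft_force: [0.1, -0.8, 0.5]
width: 0.996
```

Emit:
{"method": "send_rows", "body": {"steps": [[[-30, 0, 0, -10, 0, 0], [-30, 0, 0, -10, 0, 0], [0, 0, 0, -10, 0, 0], [0, 0, 0, -10, 0, 0], [0, 0, 0, -10, 0, 0], [0, 0, 0, -10, 0, 0], [0, 0, 0, -10, 0, 0], [0, 0, 0, -10, 0, 0]]]}}

```text
time_s: 13.7
tool_pos: [554.6, 349.6, 226.7]
orientation: [0.554, -0.439, -0.554, -0.439]
ft_force: [-1.3, -0.5, 0.3]
width: 0.993
```

```bash
python3 - <<'E'
from h import *
c,P,s=cloud("wrist"); save(c,"w4"); go([374,271,231],0); 
try: lid(P,(374,271))
except Exception as e: print(e)
E
```

```text
tcp [554.54 349.58 226.68] phi 103.69451290302094 x-axis [ 0.  0. -1.] q [ 0.51  0.54  1.19  0.    1.41 -1.3 ] t 13.75
shift tool [ -4.38 194.01 -33.61]
turn [103.69   0.02   0.01]
turn [-76.31  -0.01   0.02]
OpenCV(4.12.0) /io/opencv/modules/imgproc/src/shapedescr.cpp:201: error: (-215:Assertion failed) count >= 0 && (depth == CV_32F || depth == CV_32S) in function 'minEnclosingCircle'
  return _methods._mean(a, axis=axis, dtype=dtype,
  ret = ret.dtype.type(ret / rcount)
```

View pics/w4.png

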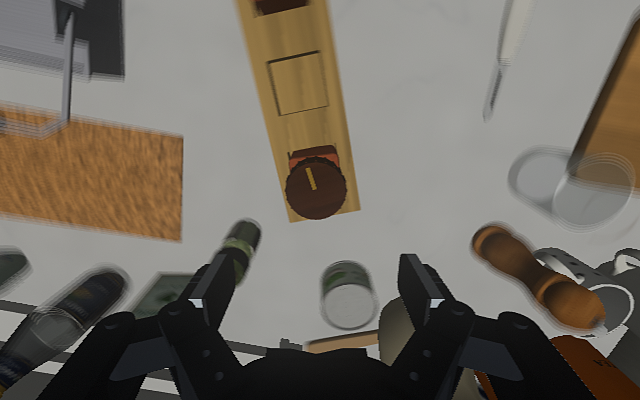

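Emit:
{"method": "send_rows", "body": {"steps": [[[0, 28, -5, 0, 0, 0], [0, 28, -5, 0, 0, 0], [0, 28, -5, 0, 0, 0], [0, 28, -5, 0, 0, 0], [0, 28, -5, 0, 0, 0], [0, 28, -5, 0, 0, 0], [0, 26, -4, 0, 0, 0], [0, 0, 0, -7, 0, 0]]]}}

```text
time_s: 14.75
tool_pos: [371.9, 272.9, 227.0]
orientation: [0.579, -0.406, -0.578, -0.407]
ft_force: [0.1, -0.9, -0.4]
width: 0.993
```

Emit:
{"method": "send_rows", "body": {"steps": [[[0, 0, 0, -10, 0, 0], [0, 0, 0, -10, 0, 0], [0, 0, 0, -10, 0, 0], [0, 0, 0, -10, 0, 0], [0, 0, 0, -10, 0, 0], [0, 0, 0, -9, 0, 0], [0, 0, 0, 0, 0, 0], [0, 0, 0, 0, 0, 0]]]}}

```text
time_s: 15.75
tool_pos: [373.0, 273.3, 226.5]
orientation: [0.704, -0.07, -0.704, -0.07]
ft_force: [-0.2, 0.4, -0.4]
width: 0.993
```

```bash
python3 - <<'E'
from h import *
c,P,s=cloud("wrist"); save(c,"w5"); l=lid(P,(374,271));go([l[0],l[1],75],0); 
E
```

```text
lid n 2837 ztop 110.4041536379496 minenc 371.4239807128906 271.3658752441406 30.010488510131836 lsq [371.4  270.76] 29.235174435286826
tcp [372.97 273.26 226.39] phi 168.64046826221244 x-axis [ 0.  0. -1.] q [ 0.55  0.11  1.76  0.    1.27 -2.39] t 15.8
shift tool [151.39   2.77   1.06]
turn [168.64   0.01   0.01]
turn [-11.36  -0.     0.  ]
```

View pics/w5.png

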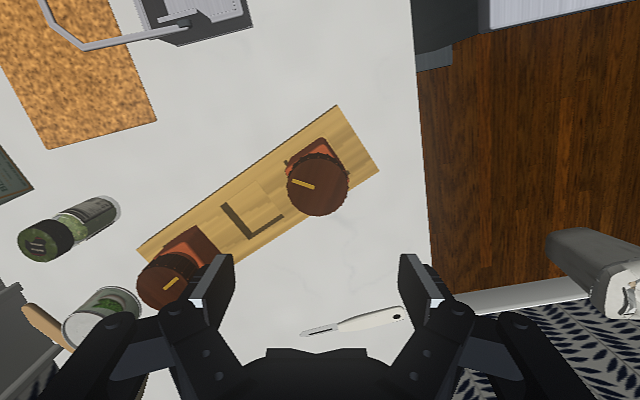

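Lid L is at (318,183), world ≈(371.4,270.8), which agrees with U minus 200 mm along the rack.

Emit:
{"method": "send_rows", "body": {"steps": [[[25, 1, 1, 0, 0, 0], [25, 1, 0, 0, 0, 0], [25, 1, 0, 0, 0, 0], [25, 0, 0, 0, 0, 0], [20, 0, 0, 0, 0, 0], [20, 0, 0, 0, 0, 0], [10, 0, 0, 0, 0, 0], [0, 0, 0, 0, 0, 0]]]}}

```text
time_s: 16.8
tool_pos: [371.3, 270.4, 76.1]
orientation: [-0.704, 0.069, 0.704, 0.069]
ft_force: [0.6, -0.3, 0.0]
width: 0.992
```

Emit:
{"method": "send_rows", "body": {"steps": [[[0, 0, 0, 0, 0, 0], [0, 0, 0, 0, 0, 0], [0, 0, 0, 0, 0, 0], [0, 0, 0, 0, 0, 0], [0, 0, 0, 0, 0, 0], [0, 0, 0, 0, 0, 0], [0, 0, 0, 0, 0, 0], [0, 0, 0, 0, 0, 0]]], "grip": 50}}

```text
time_s: 17.8
tool_pos: [371.7, 270.8, 77.2]
orientation: [0.704, -0.068, -0.703, -0.069]
ft_force: [-3.1, -0.6, 6.7]
width: 0.69
```

```bash
python3 t.py
```

```text
17.8 [-3.09 -0.63  6.7 ] [-0.13  0.39 -0.03] -0.014925530995242298 0.6900502006357736 [371.72 270.75  77.24] -2.3971575795407953
```

Emit:
{"method": "send_rows", "body": {"steps": [[[0, 0, 0, 3, 0, 0], [0, 0, 0, 3, 0, 0], [0, 0, 0, 3, 0, 0], [0, 0, 0, 3, 0, 0], [0, 0, 0, 3, 0, 0], [0, 0, 0, 3, 0, 0], [0, 0, 0, 3, 0, 0], [0, 0, 0, 3, 0, 0]]]}}

```text
time_s: 18.8
tool_pos: [372.0, 270.8, 77.3]
orientation: [0.674, -0.214, -0.673, -0.215]
ft_force: [-0.2, 0.0, 4.9]
width: 0.691
```

```bash
python3 t.py
```

```text
18.8 [-0.21  0.02  4.87] [-0.15  0.    0.08] -0.7959943637251854 0.6914635951398287 [371.96 270.8   77.27] -1.9766601433468798
```

Emit:
{"method": "send_rows", "body": {"steps": [[[0, 0, 0, 3, 0, 0], [0, 0, 0, 3, 0, 0], [0, 0, 0, 3, 0, 0], [0, 0, 0, 3, 0, 0], [0, 0, 0, 3, 0, 0], [0, 0, 0, 3, 0, 0], [0, 0, 0, 3, 0, 0], [0, 0, 0, 3, 0, 0]]]}}

```text
time_s: 19.8
tool_pos: [372.0, 270.7, 77.3]
orientation: [0.615, -0.349, -0.614, -0.35]
ft_force: [0.4, -1.7, 5.3]
width: 0.687
```

```bash
python3 t.py
```

```text
19.8 [ 0.36 -1.68  5.26] [-0.26 -0.11  0.05] -0.7957767695188522 0.6871602037518132 [372.   270.73  77.26] -1.5577790618985048
```

Emit:
{"method": "send_rows", "body": {"steps": [[[0, 0, 0, 3, 0, 0], [0, 0, 0, 3, 0, 0], [0, 0, 0, 3, 0, 0], [0, 0, 0, 3, 0, 0], [0, 0, 0, 3, 0, 0], [0, 0, 0, 3, 0, 0], [0, 0, 0, 3, 0, 0], [0, 0, 0, 3, 0, 0]]]}}

```text
time_s: 20.8
tool_pos: [372.0, 270.7, 77.3]
orientation: [0.529, -0.469, -0.528, -0.47]
ft_force: [0.2, -1.9, 5.8]
width: 0.688
```

```bash
python3 t.py
```

```text
20.8 [ 0.24 -1.92  5.85] [-0.38 -0.07  0.09] -0.795674342662096 0.6883881786149905 [372.04 270.68  77.28] -1.1389185943338809
```

Emit:
{"method": "send_rows", "body": {"steps": [[[0, 0, 0, 3, 0, 0], [0, 0, 0, 3, 0, 0], [0, 0, 0, 3, 0, 0], [0, 0, 0, 3, 0, 0], [0, 0, 0, 3, 0, 0], [0, 0, 0, 3, 0, 0], [0, 0, 0, 3, 0, 0], [0, 0, 0, 3, 0, 0]]]}}

```text
time_s: 21.8
tool_pos: [372.0, 270.6, 77.3]
orientation: [-0.42, 0.569, 0.419, 0.57]
ft_force: [0.0, -2.2, 6.1]
width: 0.688
```

```bash
python3 t.py
```

```text
21.8 [ 0.02 -2.17  6.15] [-0.55  0.02  0.03] -0.7955516315996647 0.688133685610901 [371.99 270.59  77.26] -0.7200037248987918
```

Emit:
{"method": "send_rows", "body": {"steps": [[[0, 0, 0, 3, 0, 0], [0, 0, 0, 3, 0, 0], [0, 0, 0, 3, 0, 0], [0, 0, 0, 3, 0, 0], [0, 0, 0, 3, 0, 0], [0, 0, 0, 3, 0, 0], [0, 0, 0, 3, 0, 0], [0, 0, 0, 3, 0, 0]]]}}

```text
time_s: 22.8
tool_pos: [371.7, 270.1, 77.2]
orientation: [-0.292, 0.644, 0.292, 0.644]
ft_force: [-2.3, -7.2, 10.6]
width: 0.69
```

```bash
python3 t.py
```

```text
22.8 [-2.26 -7.18 10.64] [-1.27  0.46  0.59] -0.33467039465904236 0.689549408658789 [371.69 270.15  77.25] -0.3016054110138249
```

```bash
python3 - <<'E'
from h import *
c,P,s=cloud("wrist"); save(c,"w6",(240,200,400,350),4)
E
python3 - <<'E'
import cv2
im=cv2.imread('pics/w5.png')[140:230,270:370];cv2.imwrite('pics/w5c.png',cv2.resize(im,None,fx=5,fy=5,interpolation=2))
E
```

```text
(no output)
```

View pics/w6.png

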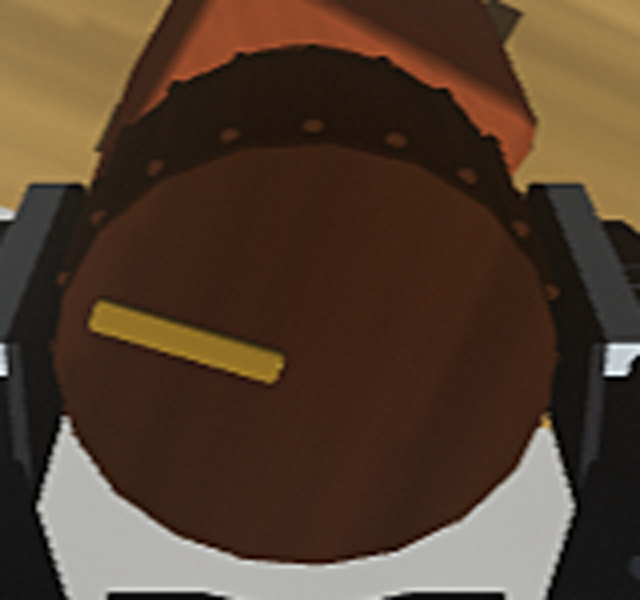

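View pics/w5c.png

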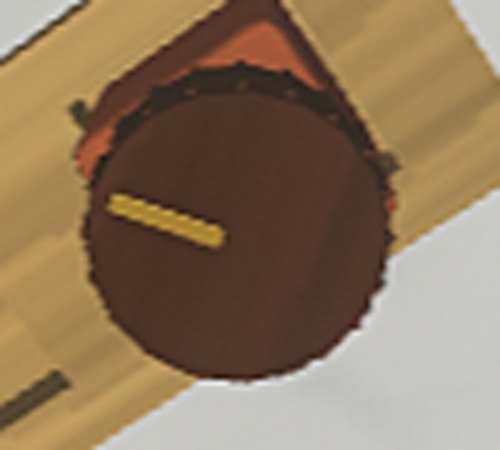

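Mark unmoved relative to the fingers, so no slip. Torque ≈0.54–0.59 gives a seal of about 0.36–0.4. I'll release, align the jaws with the rack axis and check the pail again.

Emit:
{"method": "send_rows", "body": {"steps": [[[0, 0, 0, 0, 0, 0], [0, 0, 0, 0, 0, 0], [0, 0, 0, 0, 0, 0], [0, 0, 0, 0, 0, 0], [0, 0, 0, 8, 0, 0], [0, 0, 0, 8, 0, 0], [0, 0, 0, 9, 0, 0], [0, 0, 0, 0, 0, 0]]], "grip": 85}}

```text
time_s: 23.85
tool_pos: [371.4, 270.5, 76.3]
orientation: [-0.147, 0.692, 0.146, 0.692]
ft_force: [-0.1, 1.6, -0.0]
width: 0.996
```

Emit:
{"method": "send_rows", "body": {"steps": [[[0, 0, 0, 0, 0, 0], [0, 0, 0, 0, 0, 0], [0, 0, 0, 0, 0, 0], [0, 0, 0, 0, 0, 0], [0, 0, 0, 0, 0, 0], [0, 0, 0, 0, 0, 0], [0, 0, 0, 0, 0, 0], [0, 0, 0, 0, 0, 0]]], "grip": 50}}

```text
time_s: 24.85
tool_pos: [371.4, 270.5, 76.6]
orientation: [-0.147, 0.692, 0.147, 0.692]
ft_force: [-1.3, -2.0, 5.4]
width: 0.69
```

Emit:
{"method": "send_rows", "body": {"steps": [[[-5, 0, 0, 0, 0, 0], [-10, 0, 0, 0, 0, 0], [-20, 0, 0, 0, 0, 0], [-20, 0, 0, 0, 0, 0], [-20, 0, 0, 0, 0, 0], [-15, 0, 0, 0, 0, 0], [0, 0, 0, 0, 0, 0], [0, 0, 0, 0, 0, 0]]]}}

```text
time_s: 25.85
tool_pos: [371.1, 270.3, 165.7]
orientation: [-0.146, 0.692, 0.146, 0.691]
ft_force: [-0.2, -0.6, -1.6]
width: 0.687
```

```bash
python3 t.py; python3 - <<'E'
from h import *
c,P,s=cloud("top"); save(c,"top2",(180,130,420,310),3.3); Z=P[...,2]
v,u=np.mgrid[0:400,0:640]; reg=lambda a,b,c_,d:(u>a)&(u<c_)&(v>b)&(v<d)
m=reg(290,205,392,260)&(Z>50)&(Z<68); print(cv2.minAreaRect(P[m][:,:2].astype(np.float32)))
m=reg(290,185,392,215)&(Z>85); print(cv2.minAreaRect(P[m][:,:2].astype(np.float32)))
go([460,-3,160],1.3)
E
```

```text
25.85 [-0.21 -0.56 -1.6 ] [ 0.03 -0.01  0.03] -0.003360448172315955 0.6865247677026034 [371.14 270.32 165.65] 0.13321608283817546
((459.7615661621094, -3.4351959228515625), (95.8790283203125, 224.2284698486328), 1.3029069900512695)
((538.8829345703125, -3.0799102783203125), (238.12020874023438, 59.786407470703125), 89.450927734375)
tcp [371.12 270.32 165.55] phi 23.861804021819268 x-axis [-0. -0. -1.] q [0.55 0.17 1.85 0.   1.13 0.13] t 25.9
shift tool [   5.63 -285.91  -29.27]
turn [22.56 -0.07  0.02]
turn [-157.44   -0.03   -0.1 ]
```

View pics/top2.png

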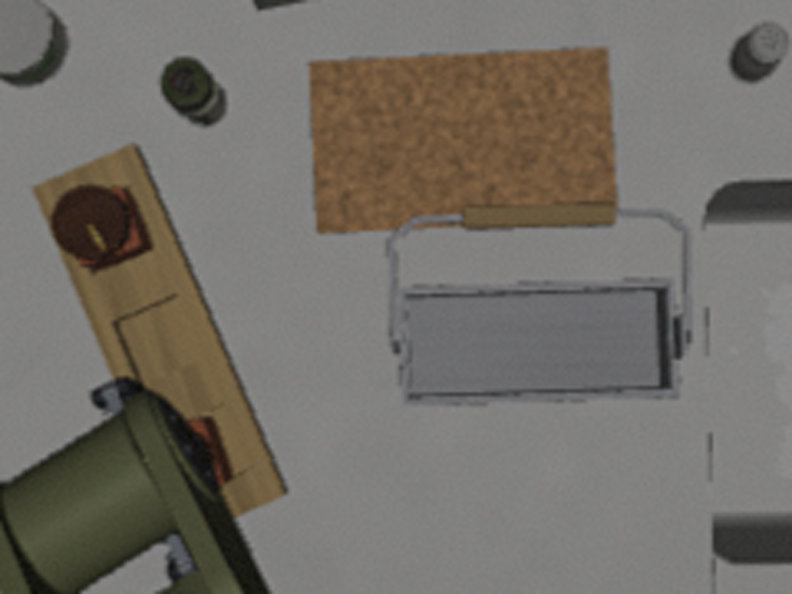

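Emit:
{"method": "send_rows", "body": {"steps": [[[-10, 0, 0, 7.5, 0, 0], [-10, 0, 0, 7.5, 0, 0], [-10, 0, 0, 7.5, 0, 0], [0, -20, 5, 0, 0, 0], [0, -30, 8, 0, 0, 0], [0, -35, 9, 0, 0, 0], [0, -35, 9, 0, 0, 0], [0, -35, 9, 0, 0, 0]]]}}

```text
time_s: 26.9
tool_pos: [415.0, 115.3, 195.6]
orientation: [-0.009, 0.707, 0.008, 0.707]
ft_force: [-0.4, -0.1, -1.7]
width: 0.69
```

Emit:
{"method": "send_rows", "body": {"steps": [[[0, -35, 9, 0, 0, 0], [0, -35, 9, 0, 0, 0], [0, -35, 9, 0, 0, 0], [0, -30, 7, 0, 0, 0], [0, -20, 5, 0, 0, 0], [0, -10, 2, 0, 0, 0], [0, 0, 0, 0, 0, 0], [0, 0, 0, 0, 0, 0]]]}}

```text
time_s: 27.9
tool_pos: [459.8, -46.9, 196.1]
orientation: [-0.009, 0.707, 0.009, 0.707]
ft_force: [0.8, 0.0, -1.1]
width: 0.69
```

```bash
python3 - <<'E'
from h import *
c,P,s=cloud("wrist"); save(c,"w7"); go([460.2,-53.5,195],1.3)
Z=P[...,2]
c,P,s=cloud("scene"); save(c,"s7",(200,100,400,290),3.5)
E
```

```text
tcp [459.87 -46.84 196.24] phi 1.401765248820664 x-axis [-0.  0. -1.] q [-0.18  0.14  1.8   0.    1.2  -0.21] t 27.95
shift tool [ 1.24 -6.67  0.17]
turn [ 0.1  -0.   -0.01]
turn [-179.9     0.01   -0.01]
```

View pics/w7.png

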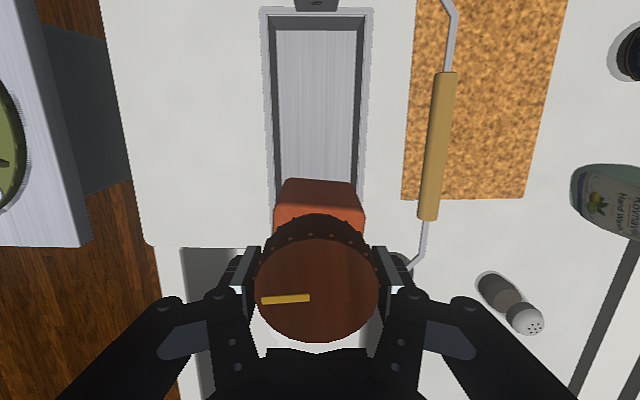

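View pics/s7.png

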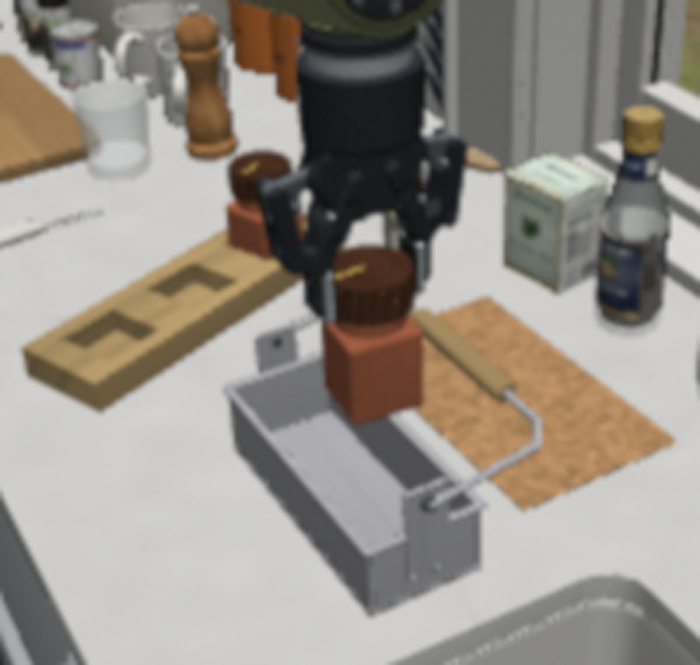

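Wrist view: pail rim between columns ≈262 and 372, jar body 275–365 centred on it. I'll measure the rim from this cloud.

```bash
python3 - <<'E'
from h import *
c,P,s=cloud("wrist")
m=(P[...,2]>54)&(P[...,2]<66)&(P[...,0]<520)&(P[...,1]>-20)&(P[...,1]<125)&(P[...,0]>390)
q=P[m]; print(len(q),cv2.minAreaRect(q[:,:2].astype(np.float32)), q.min(0),q.max(0))
for y in (10,40,70,95):
    k=q[abs(q[:,1]-y)<4]; print(y,k[:,0].min(),k[:,0].max(),np.median(k[:,2]))
f=P[(P[...,0]>440)&(P[...,0]<480)&(P[...,1]>20)&(P[...,1]<80)];print(np.median(f[:,2]))
E
```

```text
3605 ((458.09832763671875, 44.01744079589844), (96.25542449951172, 129.57302856445312), 1.1250675916671753) [409.06 -19.98  54.01] [507.26 109.64  65.76]
10 410.70912098035024 506.22359173436575 61.46049962673385
40 410.8090397364515 505.6412213329992 61.468798533039205
70 410.4323309232878 505.65173251296477 61.77845951741509
95 409.40660440258796 504.6167551535247 61.68640267934185
4.484126177909417
```

Emit:
{"method": "send_rows", "body": {"steps": [[[15, -7, 0, 0, 0, 0], [25, 0, 0, 0, 0, 0], [25, 0, 0, 0, 0, 0], [20, 0, 0, 0, 0, 0], [15, 0, 0, 0, 0, 0], [10, 0, 0, 0, 0, 0], [7, 0, 0, 0, 0, 0], [3, 0, 0, 0, 0, 0]]]}}

```text
time_s: 29.05
tool_pos: [460.2, -54.5, 76.2]
orientation: [-0.008, 0.707, 0.008, 0.707]
ft_force: [-0.4, 0.3, -1.9]
width: 0.69
```

```bash
python3 t.py
```

```text
29.05 [-0.4   0.27 -1.86] [ 0.   -0.01 -0.07] -0.0017597910482436419 0.6902616886421861 [460.24 -54.51  76.16] -0.22069540752449263
```

Emit:
{"method": "send_rows", "body": {"steps": [[[1, 0, 0, 0, 0, 0], [1, 0, 0, 0, 0, 0], [0, 0, 0, 0, 0, 0], [0, 0, 0, 0, 0, 0], [0, 0, 0, 0, 0, 0], [0, 0, 0, 0, 0, 0], [0, 0, 0, 0, 0, 0], [0, 0, 0, 0, 0, 0]]]}}

```text
time_s: 30.05
tool_pos: [460.4, -54.5, 74.6]
orientation: [-0.008, 0.707, 0.008, 0.707]
ft_force: [1.0, -0.1, 5.5]
width: 0.686
```

```bash
python3 t.py
```

```text
30.05 [ 1.03 -0.13  5.55] [0.06 0.02 0.01] 0.019194703199900687 0.6861930311873645 [460.44 -54.54  74.6 ] -0.22064281736480443
```

Emit:
{"method": "send_rows", "body": {"steps": [[[0, 0, 0, 0, 0, 0], [0, 0, 0, 0, 0, 0], [0, 0, 0, 0, 0, 0], [0, 0, 0, 0, 0, 0], [-10, 0, 0, 0, 0, 0], [-30, 0, 0, 0, 0, 0], [-40, 0, 0, 0, 0, 0], [-40, 0, 0, 0, 0, 0]]], "grip": 85}}

```text
time_s: 31.05
tool_pos: [460.0, -54.5, 196.3]
orientation: [-0.008, 0.707, 0.008, 0.707]
ft_force: [-0.4, -0.3, -0.6]
width: 0.996
```

Emit:
{"method": "send_rows", "body": {"steps": [[[-20, 40, 8, 0, 0, 0], [0, 55, 14, 0, 0, 0], [0, 55, 14, 0, 0, 0], [0, 55, 14, 0, 0, 0], [0, 55, 14, 0, 0, 0], [0, 55, 14, 0, 0, 0], [0, 50, 14, 0, 0, 0], [0, 30, 5, 0, 0, 0]]]}}

```text
time_s: 32.05
tool_pos: [547.6, 344.9, 214.6]
orientation: [-0.009, 0.707, 0.009, 0.707]
ft_force: [-0.0, -0.1, -0.5]
width: 0.993
```

```bash
python3 - <<'E'
from h import *
go([554.8,349.5,200],23.5)
E
```

```text
tcp [547.63 344.92 214.59] phi 1.4370721847389831 x-axis [-0.  0. -1.] q [0.51 0.53 1.23 0.   1.37 0.48] t 32.05
shift tool [14.59  4.39  7.28]
turn [-22.06   0.    -0.01]
turn [157.94  -0.01  -0.  ]
```

Emit:
{"method": "send_rows", "body": {"steps": [[[0, 3, 6, 0, 0, 0], [0, 0, 0, -8, 0, 0], [0, 0, 0, -8, 0, 0], [0, 0, 0, -6, 0, 0], [0, 0, 0, 0, 0, 0], [0, 0, 0, 0, 0, 0], [0, 0, 0, 0, 0, 0], [0, 0, 0, 0, 0, 0]]]}}

```text
time_s: 33.05
tool_pos: [553.7, 345.8, 214.3]
orientation: [-0.143, 0.693, 0.143, 0.693]
ft_force: [0.8, -0.1, 0.6]
width: 0.994
```

```bash
python3 - <<'E'
from h import *
c,P,s=cloud("wrist");l=lid(P,(554,349)); go([l[0],l[1],75.5],23.5)
E
```

```text
lid n 3072 ztop 110.390539278864 minenc 555.772216796875 350.4093017578125 29.975961685180664 lsq [555.86 350.58] 29.552287103109695
tcp [553.68 345.81 214.29] phi 23.33408730134508 x-axis [ 0. -0. -1.] q [ 0.5   0.55  1.22 -0.    1.38  0.09] t 33.1
shift tool [138.79   3.53   3.89]
turn [-0.17 -0.    0.  ]
turn [179.83   0.01   0.  ]
```

Emit:
{"method": "send_rows", "body": {"steps": [[[20, 3.5, 3, 0, 0, 0], [25, 0, 0, 0, 0, 0], [25, 0, 0, 0, 0, 0], [25, 0, 0, 0, 0, 0], [20, 0, 0, 0, 0, 0], [15, 0, 0, 0, 0, 0], [8, 0, 0, 0, 0, 0], [0, 0, 0, 0, 0, 0]]]}}

```text
time_s: 34.1
tool_pos: [555.0, 350.2, 76.1]
orientation: [-0.143, 0.693, 0.143, 0.692]
ft_force: [0.3, 0.8, -0.5]
width: 0.994
```

Emit:
{"method": "send_rows", "body": {"steps": [[[0, 0, 0, 0, 0, 0], [0, 0, 0, 0, 0, 0], [0, 0, 0, 0, 0, 0], [0, 0, 0, 0, 0, 0], [0, 0, 0, 0, 0, 0], [0, 0, 0, 0, 0, 0], [0, 0, 0, 0, 0, 0], [0, 0, 0, 0, 0, 0]]], "grip": 50}}

```text
time_s: 35.1
tool_pos: [555.3, 350.4, 77.4]
orientation: [-0.143, 0.692, 0.143, 0.693]
ft_force: [-2.3, -1.0, 6.1]
width: 0.694
```

Emit:
{"method": "send_rows", "body": {"steps": [[[-5, 0, 0, 0, 0, 0], [-10, 0, 0, 0, 0, 0], [-25, 0, 0, 0, 0, 0], [-25, 0, 0, 0, 0, 0], [-25, 0, 0, 0, 0, 0], [-25, 0, 0, 0, 0, 0], [-15, 0, 0, 0, 0, 0], [0, 0, 0, 0, 0, 0]]]}}

```text
time_s: 36.1
tool_pos: [555.3, 350.4, 207.3]
orientation: [-0.143, 0.692, 0.143, 0.693]
ft_force: [-0.0, 0.0, -2.2]
width: 0.687
```

```bash
python3 t.py; python3 - <<'E'
from h import *
c,P,s=cloud("top"); save(c,"top3",(180,130,420,310),3.3); Z=P[...,2]
v,u=np.mgrid[0:400,0:640]; reg=lambda a,b,c_,d:(u>a)&(u<c_)&(v>b)&(v<d)
m=reg(280,185,400,280)&(Z>54)&(Z<68); print(cv2.minAreaRect(P[m][:,:2].astype(np.float32)))
lid(P,(460,-54))
go([457.8,46.5,205],1.4)
E
```

```text
36.1 [-0.04  0.03 -2.23] [-0.01  0.05 -0.02] 0.0002520425732654985 0.6865218735303733 [555.28 350.35 207.25] 0.0994461072183093
((459.8186950683594, -3.5018692016601562), (95.97779083251953, 224.42303466796875), 1.2310398817062378)
lid n 389 ztop 109.24015152406037 minenc 461.8941650390625 -54.35654067993164 29.6341609954834 lsq [461.75 -54.03] 28.560583974719346
tcp [554.95 350.19 205.97] phi 23.35869901105628 x-axis [-0. -0. -1.] q [0.51 0.56 1.21 0.   1.37 0.1 ] t 36.15
shift tool [   1.03 -240.28 -209.6 ]
turn [21.96 -0.01  0.  ]
turn [-158.04   -0.01   -0.02]
```

View pics/top3.png

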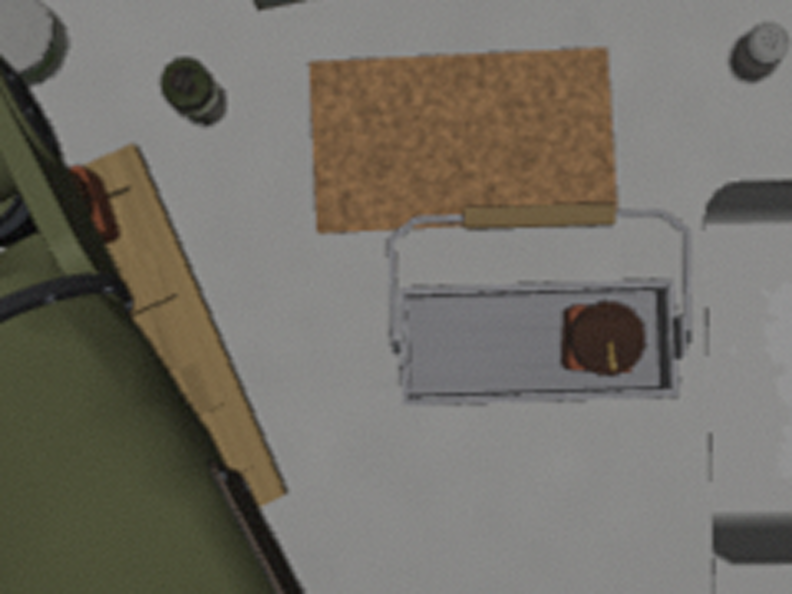

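Emit:
{"method": "send_rows", "body": {"steps": [[[0, 0, 0, 7.3, 0, 0], [0, 0, 0, 7.3, 0, 0], [0, 0, 0, 7.3, 0, 0], [0, -15, -5, 0, 0, 0], [0, -30, -10, 0, 0, 0], [0, -35, -12, 0, 0, 0], [0, -35, -12, 0, 0, 0], [0, -35, -12, 0, 0, 0]]]}}

```text
time_s: 37.15
tool_pos: [507.0, 197.8, 205.0]
orientation: [-0.009, 0.708, 0.009, 0.706]
ft_force: [1.2, -0.4, -1.0]
width: 0.689
```

Emit:
{"method": "send_rows", "body": {"steps": [[[0, -35, -12, 0, 0, 0], [0, -35, -12, 0, 0, 0], [0, -32, -11, 0, 0, 0], [0, -25, -9, 0, 0, 0], [0, -16, -6, 0, 0, 0], [0, -8, -4, 0, 0, 0], [0, 0, 0, 0, 0, 0], [0, 0, 0, 0, 0, 0]]]}}

```text
time_s: 38.15
tool_pos: [457.9, 47.2, 206.2]
orientation: [-0.009, 0.707, 0.009, 0.707]
ft_force: [0.6, 0.4, -2.7]
width: 0.689
```

```bash
python3 - <<'E'
from h import *
c,P,s=cloud("wrist"); save(c,"w8"); go([457.8,46.5,75],1.4)
c,P,s=cloud("top");Z=P[...,2]; save(c,"top4",(180,130,420,310),3.3)
m=(P[...,2]>54)&(P[...,2]<66)&(P[...,0]<530)&(P[...,1]>-125)&(P[...,1]<-10)&(P[...,0]>390)
q=P[m]; print(len(q),cv2.minAreaRect(q[:,:2].astype(np.float32)))
E
```

```text
tcp [457.89  47.2  206.2 ] phi 1.4958464493481083 x-axis [-0.  0. -1.] q [ 0.02  0.12  1.8   0.    1.22 -0.  ] t 38.2
shift tool [131.2   -0.71  -0.1 ]
turn [ 0.1  -0.   -0.01]
turn [-179.9     0.01   -0.01]
142 ((461.6788330078125, -95.19441223144531), (95.53844451904297, 43.633602142333984), 2.8989315032958984)
```

View pics/w8.png

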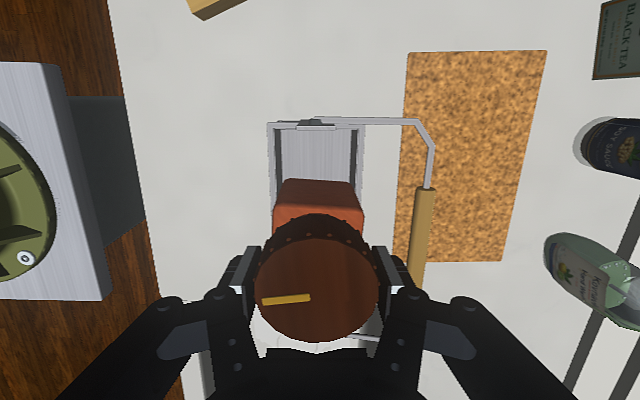

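View pics/top4.png

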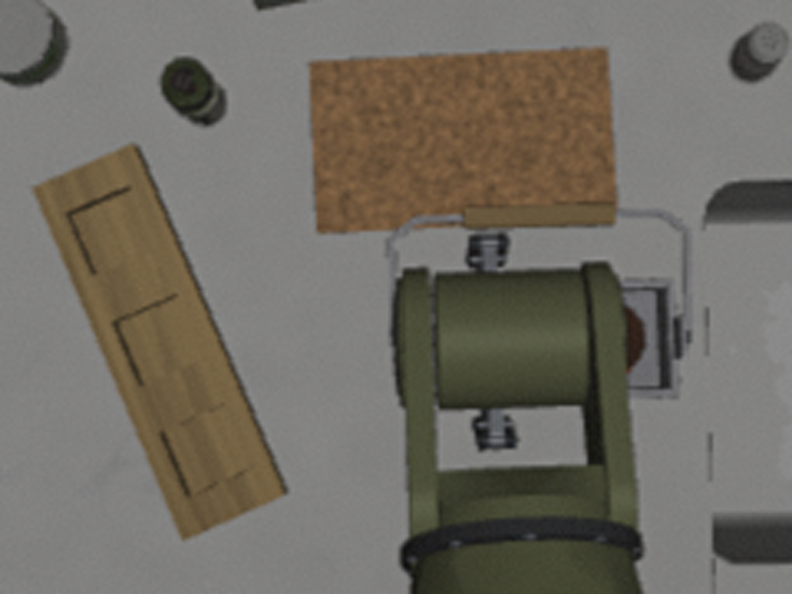

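Emit:
{"method": "send_rows", "body": {"steps": [[[20, 0, 0, 0, 0, 0], [25, 0, 0, 0, 0, 0], [25, 0, 0, 0, 0, 0], [25, 0, 0, 0, 0, 0], [18, 0, 0, 0, 0, 0], [10, 0, 0, 0, 0, 0], [5, 0, 0, 0, 0, 0], [2, 0, 0, 0, 0, 0]]]}}

```text
time_s: 39.25
tool_pos: [458.0, 46.7, 76.5]
orientation: [-0.009, 0.707, 0.009, 0.707]
ft_force: [-0.1, -0.2, -2.6]
width: 0.689
```

```bash
python3 t.py
```

```text
39.25 [-0.08 -0.23 -2.57] [-0.04 -0.    0.03] 0.001474269483878743 0.6892920048556749 [457.99  46.74  76.48] -0.0034183302636026603
```

Emit:
{"method": "send_rows", "body": {"steps": [[[1, 0, 0, 0, 0, 0], [0.5, 0, 0, 0, 0, 0], [0, 0, 0, 0, 0, 0], [0, 0, 0, 0, 0, 0], [0, 0, 0, 0, 0, 0], [0, 0, 0, 0, 0, 0], [0, 0, 0, 0, 0, 0], [0, 0, 0, 0, 0, 0]]]}}

```text
time_s: 40.25
tool_pos: [458.0, 46.7, 75.3]
orientation: [-0.009, 0.707, 0.009, 0.707]
ft_force: [-2.4, 0.2, 5.8]
width: 0.687
```

```bash
python3 t.py
```

```text
40.25 [-2.44  0.19  5.75] [-0.07  0.46 -0.01] 9.007839253172278e-05 0.6871803166757411 [458.01  46.69  75.34] -0.003455436215729645
```

Contact with the pail floor. I'll release, rise to z ≈235, back off toward −x and look.

Emit:
{"method": "send_rows", "body": {"steps": [[[0, 0, 0, 0, 0, 0], [0, 0, 0, 0, 0, 0], [0, 0, 0, 0, 0, 0], [0, 0, 0, 0, 0, 0], [-10, 0, 0, 0, 0, 0], [-30, 0, 0, 0, 0, 0], [-50, 0, 0, 0, 0, 0], [-50, 0, 0, 0, 0, 0]]], "grip": 85}}

```text
time_s: 41.25
tool_pos: [457.5, 46.7, 217.0]
orientation: [-0.009, 0.707, 0.009, 0.707]
ft_force: [0.3, 0.0, -0.6]
width: 0.994
```

Emit:
{"method": "send_rows", "body": {"steps": [[[-20, 30, 0, 0, 0, 0], [0, 40, 0, 0, 0, 0], [0, 40, 0, 0, 0, 0], [0, 40, 0, 0, 0, 0], [0, 30, 0, 0, 0, 0], [0, 20, 0, 0, 0, 0], [0, 0, 0, 0, 0, 0], [0, 0, 0, 0, 0, 0]]]}}

```text
time_s: 42.25
tool_pos: [452.7, 245.9, 234.9]
orientation: [-0.009, 0.707, 0.009, 0.707]
ft_force: [0.8, 0.2, 0.8]
width: 0.993
```

```bash
python3 - <<'E'
from h import *
c,P,s=cloud("top"); save(c,"top5",(180,130,420,310),3.3); Z=P[...,2]
m=(Z>54)&(Z<66)&(P[...,0]<530)&(P[...,1]>-125)&(P[...,1]<-10)&(P[...,0]>390)
q=P[m]; print(len(q),cv2.minAreaRect(q[:,:2].astype(np.float32)))
lid(P,(460,-54)); 
m=(Z>85)&(Z<105)&(P[...,0]>520)&(P[...,0]<610)&(abs(P[...,1])<125)
q=P[m]; print("bail",len(q),cv2.minAreaRect(q[:,:2].astype(np.float32)))
pc=c["pixels"].astype(int); g=m&(pc[...,0]-pc[...,2]>35); q=P[g];print("grip",len(q),cv2.minAreaRect(q[:,:2].astype(np.float32)),np.median(q[:,2]))
go([560,-3,235],1.4)
c,P,s=cloud("wrist"); save(c,"w9"); Z=P[...,2]
pc=c["pixels"].astype(int); g=(Z>75)&(Z<115)&(P[...,0]>520)&(P[...,0]<610)&(abs(P[...,1])<90)&(pc[...,0]-pc[...,2]>35); q=P[g];print("grip w",len(q),cv2.minAreaRect(q[:,:2].astype(np.float32)),np.median(q[:,2]),q[:,2].max())
lid(P,(460,-54)); lid(P,(458,47)); 
E
```

```text
290 ((462.2441101074219, -63.636329650878906), (105.49332427978516, 96.63716125488281), 89.3556900024414)
lid n 384 ztop 109.29186660165442 minenc 462.1282958984375 -53.507415771484375 29.213863372802734 lsq [461.75 -54.03] 28.409441628176705
bail 129 ((544.36083984375, -2.59356689453125), (47.384517669677734, 237.6411895751953), 0.18430334329605103)
grip 4 ((566.8955078125, -3.877582550048828), (0.8582068085670471, 88.52902221679688), 1.1927013397216797) 104.17406663821919
tcp [452.79 245.82 234.92] phi 1.4123144567133796 x-axis [ 0. -0. -1.] q [ 0.43  0.22  1.61 -0.    1.31  0.4 ] t 42.3
shift tool [  -0.05 -251.38  101.05]
turn [0.01 0.   0.01]
turn [-179.99   -0.01    0.  ]
grip w 242 ((554.330078125, 50.75130844116211), (69.91775512695312, 15.373312950134277), 72.4752426147461) 108.55137524032759 112.05162726437258
  return _methods._mean(a, axis=axis, dtype=dtype,
  ret = ret.dtype.type(ret / rcount)
Traceback (most recent call last):
  File "h.py", line 33, in lid
    h=cv2.convexHull(q[:,:2].astype(np.float32)); (x,y),rad=cv2.minEnclosingCircle(h)
                                                            ~~~~~~~~~~~~~~~~~~~~~~^^^
cv2.error: OpenCV(4.12.0) /io/opencv/modules/imgproc/src/shapedescr.cpp:201: error: (-215:Assertion failed) count >= 0 && (depth == CV_32F || depth == CV_32S) in function 'minEnclosingCircle'
```

View pics/w9.png

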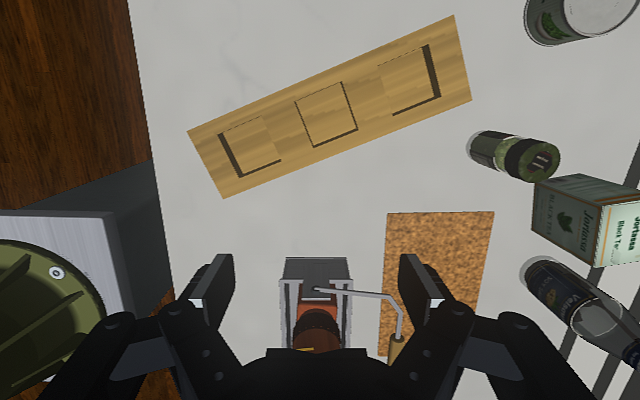

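View pics/top5.png

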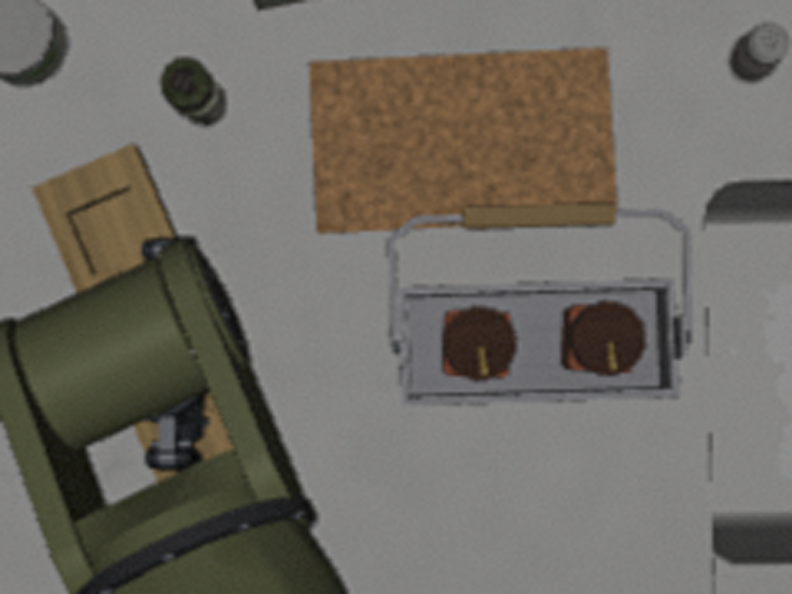

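Both jars stand in the pail with their marks parallel. The bail grip looks slightly raised (top at z≈112). I'll move above it to measure.

Emit:
{"method": "send_rows", "body": {"steps": [[[0, -25, 12, 0, 0, 0], [0, -38, 16, 0, 0, 0], [0, -38, 16, 0, 0, 0], [0, -38, 16, 0, 0, 0], [0, -38, 16, 0, 0, 0], [0, -38, 14, 0, 0, 0], [0, -25, 6, 0, 0, 0], [0, -10, 4, 0, 0, 0]]]}}

```text
time_s: 43.35
tool_pos: [559.0, -2.5, 234.8]
orientation: [-0.008, 0.707, 0.008, 0.707]
ft_force: [0.2, 0.6, 0.1]
width: 1.003
```

Emit:
{"method": "send_rows", "body": {"steps": [[[0, 0, 0, 0, 0, 0], [0, 0, 0, 0, 0, 0], [0, 0, 0, 0, 0, 0], [0, 0, 0, 0, 0, 0], [0, 0, 0, 0, 0, 0], [0, 0, 0, 0, 0, 0], [0, 0, 0, 0, 0, 0], [0, 0, 0, 0, 0, 0]]], "grip": 55}}

```text
time_s: 44.35
tool_pos: [559.0, -0.8, 234.8]
orientation: [-0.009, 0.707, 0.009, 0.707]
ft_force: [0.6, 0.1, -1.1]
width: 0.646
```

```bash
python3 - <<'E'
from h import *
c,P,s=cloud("wrist"); save(c,"w10"); Z=P[...,2]
pc=c["pixels"].astype(int)
g=(Z>85)&(Z<125)&(P[...,0]>520)&(P[...,0]<610)&(abs(P[...,1])<90)&(pc[...,0]-pc[...,2]>35); q=P[g]
print("grip w",len(q),cv2.minAreaRect(q[:,:2].astype(np.float32)),np.median(q[:,2]),np.percentile(q[:,2],98),q.min(0),q.max(0))
for y in (-50,-25,0,25,50):
    k=q[abs(q[:,1]-y)<4]
    if len(k): print(y,k[:,0].min(),k[:,0].max(),np.percentile(k[:,2],95))
for l in ((460,-54),(458,47)):
    try: lid(P,l)
    except Exception: print("no")
go([557,-3,235],1.4)
E
```

```text
grip w 2030 ((557.940673828125, -1.3527565002441406), (17.45701789855957, 119.35027313232422), 0.6041877865791321) 109.41007162442443 111.58243713790635 [548.6  -61.06  98.47] [566.95  58.34 112.45]
-50 549.719598976237 565.561976960487 111.11529364985357
-25 549.533619373208 566.9510695404243 111.24840341413014
0 549.2291010985712 566.1716841749213 111.38408640452882
25 548.945679712375 565.4029715000437 111.4062120764933
50 548.6675873933724 565.3785030790937 111.35810990990933
lid n 2257 ztop 108.4712320419956 minenc 461.8291015625 -53.35110855102539 29.707778930664062 lsq [461.6  -53.56] 29.011606609139516
lid n 3140 ztop 108.53526999491797 minenc 458.5552062988281 46.77564239501953 29.666702270507812 lsq [458.87  46.89] 29.217582141765874
tcp [558.99  -0.78 234.78] phi 1.4563790780302046 x-axis [-0.  0. -1.] q [-0.07  0.32  1.49  0.    1.33 -0.09] t 44.4
shift tool [-0.22 -2.16 -2.05]
turn [ 0.06 -0.   -0.  ]
turn [-179.94    0.     -0.  ]
```

View pics/w10.png

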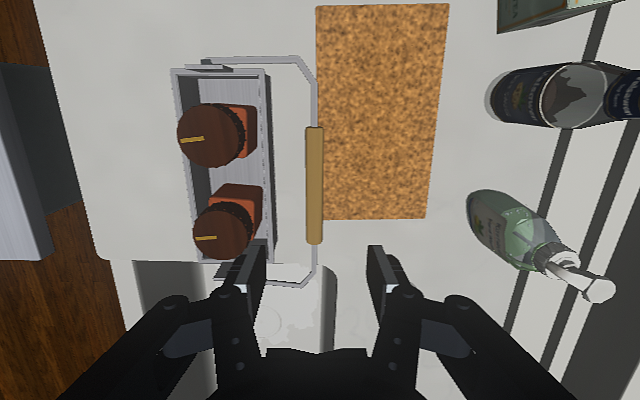

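Grip centre ≈(557.7, −1.4, 102.3), so the bail is at about 0.17 rad. I'll descend and pinch it.

Emit:
{"method": "send_rows", "body": {"steps": [[[20, -0.5, -1.3, 0, 0, 0], [25, 0, 0, 0, 0, 0], [25, 0, 0, 0, 0, 0], [25, 0, 0, 0, 0, 0], [25, 0, 0, 0, 0, 0], [18, 0, 0, 0, 0, 0], [9, 0, 0, 0, 0, 0], [4, 0, 0, 0, 0, 0]]]}}

```text
time_s: 45.4
tool_pos: [557.9, -1.3, 83.7]
orientation: [-0.009, 0.707, 0.009, 0.707]
ft_force: [-0.1, 0.3, 0.1]
width: 0.646
```

Emit:
{"method": "send_rows", "body": {"steps": [[[0, 0, 0, 0, 0, 0], [0, 0, 0, 0, 0, 0], [0, 0, 0, 0, 0, 0], [0, 0, 0, 0, 0, 0], [0, 0, 0, 0, 0, 0], [0, 0, 0, 0, 0, 0], [0, 0, 0, 0, 0, 0], [0, 0, 0, 0, 0, 0]]], "grip": 10, "newtons": 60}}

```text
time_s: 46.4
tool_pos: [557.7, -1.3, 83.8]
orientation: [-0.009, 0.707, 0.009, 0.707]
ft_force: [-3.3, -0.8, -0.3]
width: 0.185
```

```bash
python3 t.py;  python3 - <<'E'
from h import *
c,P,s=cloud("wrist"); save(c,"w11")
c,P,s=cloud("scene"); save(c,"s11",(200,100,400,290),3.5)
E
```

```text
46.4 [-3.31 -0.82 -0.25] [-0.11  0.45 -0.05] -0.0382924173027277 0.1847137410780138 [557.69  -1.31  83.78] -0.09346410447324098
```

View pics/w11.png

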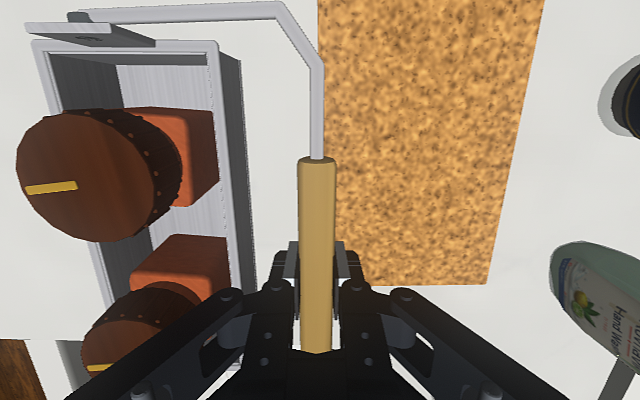

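View pics/s11.png

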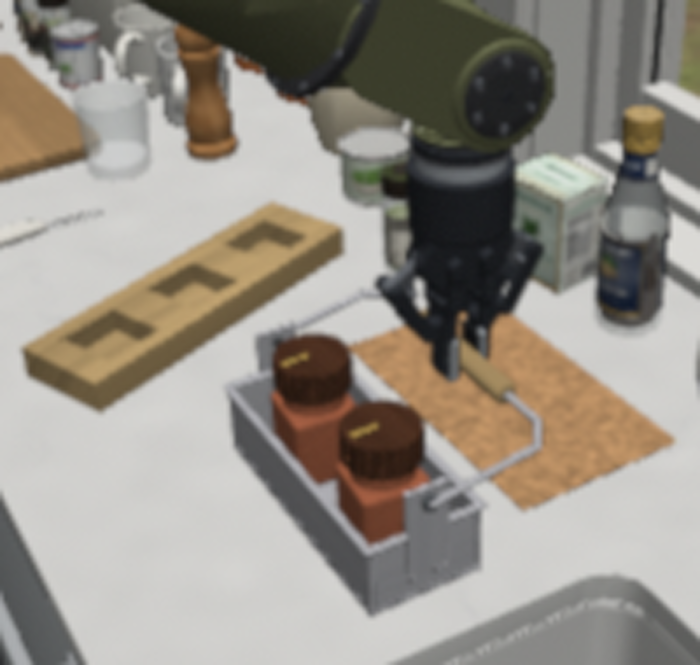

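Grip pinched between the pads (column ≈317). Raising along the arc.

Emit:
{"method": "send_rows", "body": {"steps": [[[-8.6, 0, -1.9, 0, 0, 0], [-8.2, 0, -2.6, 0, 0, 0], [-8.1, 0, -3.4, 0, 0, 0], [-7.7, 0, -4, 0, 0, 0], [-7.4, 0, -4.7, 0, 0, 0], [-6.9, 0, -5.3, 0, 0, 0], [-6.4, 0, -5.9, 0, 0, 0], [-5.9, 0, -6.4, 0, 0, 0]]]}}

```text
time_s: 47.5
tool_pos: [523.3, -2.1, 143.6]
orientation: [-0.009, 0.707, 0.009, 0.707]
ft_force: [2.8, 2.2, 2.2]
width: 0.192
```

```bash
python3 t.py
```

```text
47.5 [2.81 2.2  2.21] [ 0.3  -0.58 -0.06] -0.0007181413820944726 0.19190313457126051 [523.33  -2.14 143.64] -0.09960738792046156
```

Emit:
{"method": "send_rows", "body": {"steps": [[[-5.3, 0, -6.9, 0, 0, 0], [-4.7, 0, -7.4, 0, 0, 0], [-4, 0, -7.7, 0, 0, 0], [-3.4, 0, -8.1, 0, 0, 0], [-2.6, 0, -8.3, 0, 0, 0], [-1.9, 0, -8.5, 0, 0, 0], [-1.1, 0, -8.7, 0, 0, 0], [-0.3, 0, -7, 0, 0, 0]]]}}

```text
time_s: 48.5
tool_pos: [460.5, -3.7, 166.9]
orientation: [-0.009, 0.707, 0.009, 0.707]
ft_force: [3.0, 3.7, 4.9]
width: 0.185
```

```bash
python3 t.py;  python3 - <<'E'
from h import *
c,P,s=cloud("wrist"); save(c,"w12")
c,P,s=cloud("scene"); save(c,"s12",(200,60,400,290),2.6)
E
```

```text
48.5 [3.04 3.72 4.92] [ 0.48 -0.31 -0.03] 0.0028220925014466047 0.1854596407169881 [460.53  -3.68 166.87] -0.1132364776516984
```

View pics/s12.png

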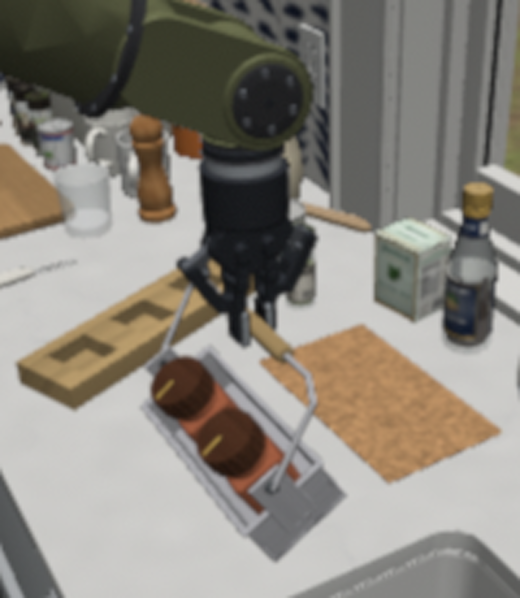

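The pail looks tilted; I'll check closely before doing anything.

```bash
python3 - <<'E'
from h import *
c,P,s=cloud("scene"); save(c,"s13",(230,160,370,280),5.7)
c,P,s=cloud("top"); save(c,"top6",(260,130,420,310),3.3)
for y in (-85,-75,60,-3): pass
Z=P[...,2]
E
```

```text
(no output)
```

View pics/s13.png

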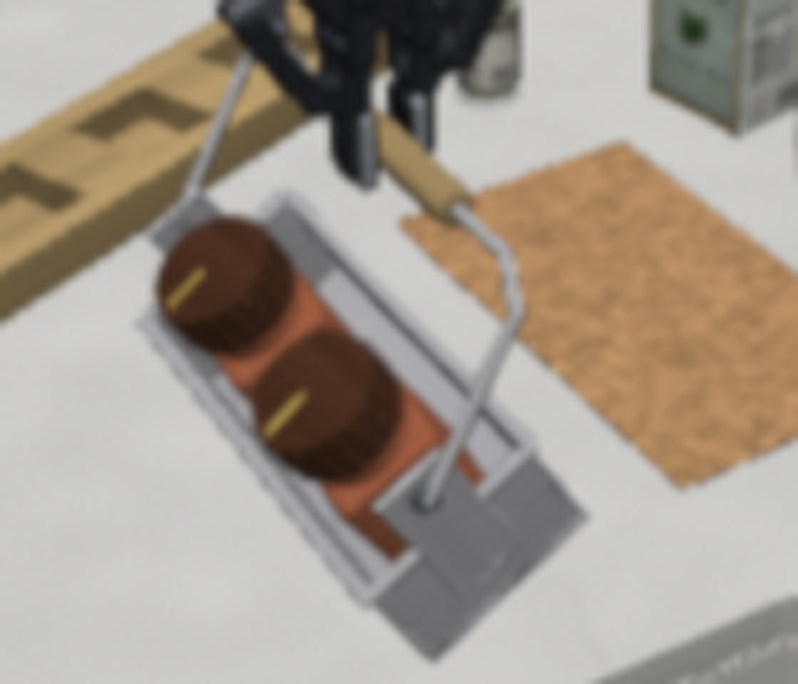

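View pics/w12.png

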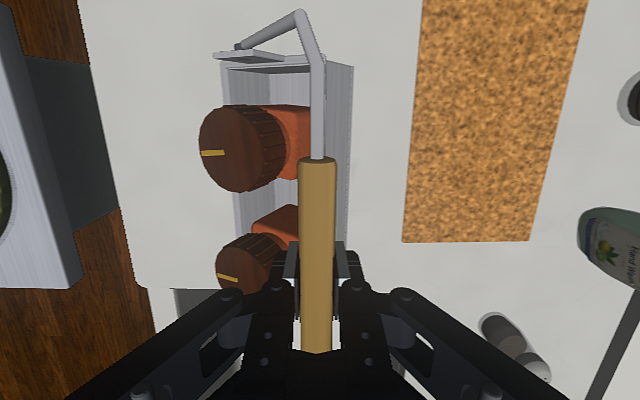

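View pics/top6.png

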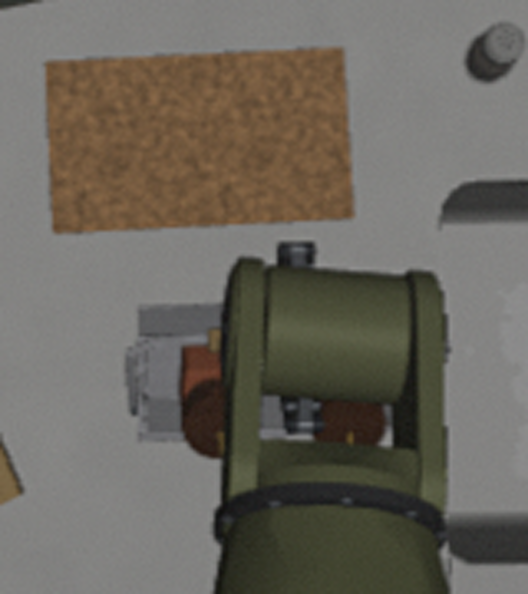

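```bash
python3 t.py; python3 - <<'E'
from h import *
c,P,s=cloud("wrist")
def plane(box):
    u0,v0,u1,v1=box; q=P[v0:v1,u0:u1].reshape(-1,3); q=q[~np.isnan(q).any(1)]
    for _ in range(3):
        m=q.mean(0); n=np.linalg.svd(q-m)[2][2]; d=(q-m)@n; q=q[abs(d)<2*d.std()+.3]
    n=n*np.sign(n[2]); print(box,m,n,np.degrees(np.arccos(n[2])),d.std())
plane((210,120,245,180)); plane((225,255,250,285)); plane((325,80,345,200))
for uv in [(317,250),(317,170),(317,110),(302,14),(240,47),(225,62),(240,65),(350,66),(236,200),(348,200),(270,70)]: print(uv,P[uv[1],uv[0]])
E
```

```text
48.7 [0.1  1.58 2.5 ] [ 0.38 -0.21  0.04] -0.02648982801474631 0.18586620982259383 [460.6   -3.72 166.43] -0.1131817875208866
(210, 120, 245, 180) [399.48  45.54 116.71] [-0.48 -0.01  0.87] 28.975736001505936 0.5181743985126503
(225, 255, 250, 285) [402.24 -43.51 120.6 ] [0.17 0.25 0.95] 17.657644478929054 2.6278392990239476
(325, 80, 345, 200) [473.49  54.03  98.65] [0.99 0.11 0.1 ] 84.32994393010283 3.2624091513498414
(317, 250) [461.02  14.85 192.1 ]
(317, 170) [460.09  52.59 192.78]
(317, 110) [459.53  76.09 186.16]
(302, 14) [452.51 113.08 173.16]
(240, 47) [409.36 110.27 102.45]
(225, 62) [386.09 105.55  57.92]
(240, 65) [399.07 103.2   62.94]
(350, 66) [485.98 105.55  51.54]
(236, 200) [385.99 -12.01  54.21]
(348, 200) [491.81 -12.13  46.82]
(270, 70) [420.12 101.3   48.05]
```

The pail tipped ~29° about its −x bottom edge (jars still in, no slide). Bail, pivot and edge came into line near 62° while pinched hard, so the linkage went through on the wrong branch. I'll reverse the path to lower it, then push the bail up with a loose grip instead.

Emit:
{"method": "send_rows", "body": {"steps": [[[0.3, 0, 7, 0, 0, 0], [0.9, 0, 8.7, 0, 0, 0], [1.7, 0, 8.5, 0, 0, 0], [2.4, 0, 8.3, 0, 0, 0], [3.4, 0, 8.1, 0, 0, 0], [4, 0, 7.7, 0, 0, 0], [4.7, 0, 7.4, 0, 0, 0], [0, 0, 0, 0, 0, 0]]]}}

```text
time_s: 49.75
tool_pos: [517.8, -2.3, 149.0]
orientation: [-0.009, 0.706, 0.009, 0.708]
ft_force: [4.3, 2.2, 3.6]
width: 0.191
```

```bash
python3 t.py; python3 - <<'E'
from h import *
c,P,s=cloud("wrist"); save(c,"w14")
c,P,s=cloud("scene"); save(c,"s14",(230,160,370,280),5.7)
E
```

```text
49.75 [4.35 2.16 3.6 ] [ 0.41 -0.74 -0.05] -0.009677880734670907 0.19140543650823433 [517.8   -2.33 149.04] -0.10080706489303548
```

View pics/s14.png

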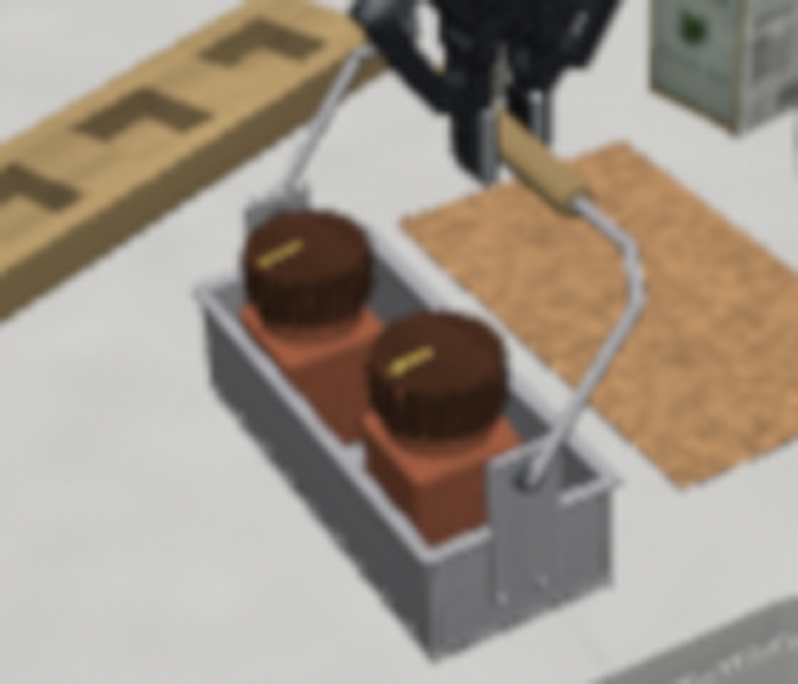

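View pics/w14.png

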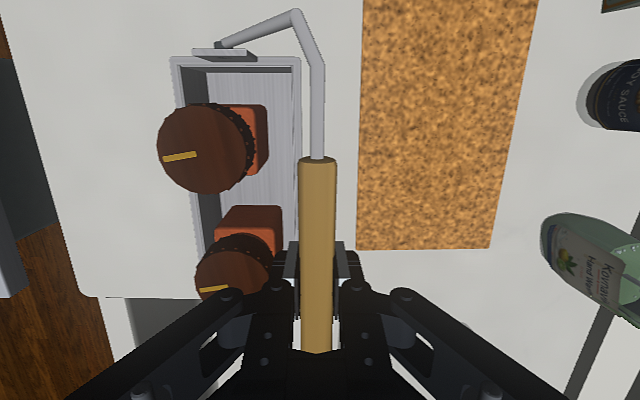

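Pail is back nearly flat with the jars upright. I'll open the fingers slightly and check.

Emit:
{"method": "send_rows", "body": {"steps": [[[0, 0, 0, 0, 0, 0], [0, 0, 0, 0, 0, 0], [0, 0, 0, 0, 0, 0], [0, 0, 0, 0, 0, 0], [0, 0, 0, 0, 0, 0], [0, 0, 0, 0, 0, 0], [0, 0, 0, 0, 0, 0], [0, 0, 0, 0, 0, 0]]], "grip": 32}}

```text
time_s: 50.85
tool_pos: [516.6, -2.3, 148.9]
orientation: [-0.009, 0.707, 0.009, 0.707]
ft_force: [0.3, 0.3, -0.3]
width: 0.379
```

```bash
python3 t.py; python3 - <<'E'
from h import *
c,P,s=cloud("wrist"); save(c,"w15"); Z=P[...,2]
pc=c["pixels"].astype(int)
g=(Z>120)&(Z<200)&(P[...,0]>480)&(P[...,0]<550)&(P[...,1]>15)&(P[...,1]<65)&(pc[...,0]-pc[...,2]>35); q=P[g]
print("grip",len(q),q.min(0),q.max(0),q.mean(0))
def plane(box):
    u0,v0,u1,v1=box; q=P[v0:v1,u0:u1].reshape(-1,3); q=q[~np.isnan(q).any(1)]
    for _ in range(3):
        m=q.mean(0); n=np.linalg.svd(q-m)[2][2]; d=(q-m)@n; q=q[abs(d)<2*d.std()+.3]
    n=n*np.sign(n[2]); print(box,m,n,np.degrees(np.arccos(n[2])),d.std())
plane((170,120,230,180)); plane((235,70,285,100))
E
```

```text
50.85 [ 0.28  0.25 -0.33] [ 0.05 -0.03 -0.04] 6.016243332851445e-05 0.3787817548418361 [516.63  -2.33 148.91] -0.10091674919640822
grip 3323 [508.59  15.02 164.98] [526.12  56.99 176.87] [517.31  37.19 173.26]
(170, 120, 230, 180) [441.95  49.11 108.64] [ 0. -0.  1.] 0.20555521436574262 0.6740887448968417
(235, 70, 285, 100) [462.22  91.15   4.79] [-0.   -0.05  1.  ] 3.0599760551988164 1.439319410725352
```

View pics/w15.png

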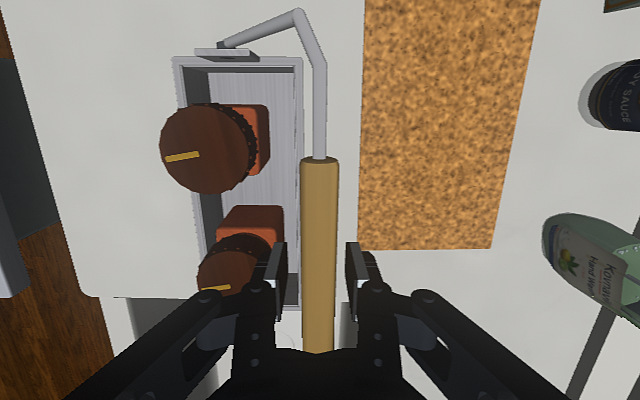

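Emit:
{"method": "send_rows", "body": {"steps": [[[-1.8, 0, -5, 0, 0, 0], [-1.7, 0, -4, 0, 0, 0], [-1.6, 0, -4, 0, 0, 0], [-1.5, 0, -4, 0, 0, 0], [-1.4, 0, -4, 0, 0, 0], [-1.3, 0, -4, 0, 0, 0], [-1.2, 0, -4, 0, 0, 0], [-1.1, 0, -4, 0, 0, 0]]]}}

```text
time_s: 51.9
tool_pos: [483.3, -3.2, 160.5]
orientation: [-0.009, 0.707, 0.009, 0.707]
ft_force: [0.9, 0.1, 0.6]
width: 0.376
```

```bash
python3 t.py; python3 - <<'E'
from h import *
c,P,s=cloud("wrist"); save(c,"w16")
E
```

```text
51.9 [0.91 0.07 0.61] [ 0.06 -0.16 -0.01] 0.01976778614334762 0.3763682852407956 [483.33  -3.18 160.52] -0.10785705336486658
```

View pics/w16.png

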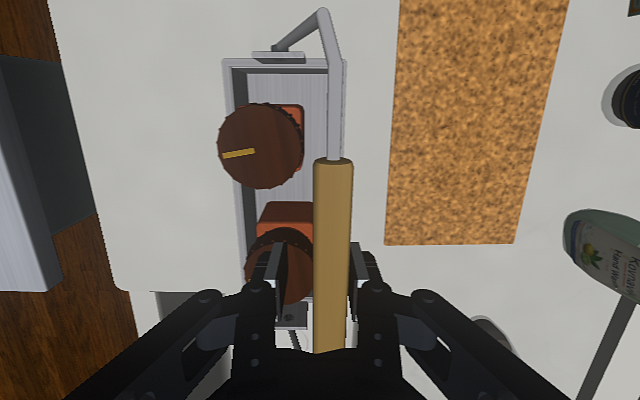

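Works: the +x finger pushes the grip and the pail stays flat. Continuing.

Emit:
{"method": "send_rows", "body": {"steps": [[[-1.2, 0, -4, 0, 0, 0], [-1.0, 0, -4, 0, 0, 0], [-0.9, 0, -4, 0, 0, 0], [-0.7, 0, -4, 0, 0, 0], [-0.5, 0, -4, 0, 0, 0], [-0.4, 0, -4, 0, 0, 0], [-0.2, 0, -2.5, 0, 0, 0], [0, 0, 0, 0, 0, 0]]]}}

```text
time_s: 52.95
tool_pos: [456.9, -3.9, 165.4]
orientation: [-0.009, 0.707, 0.009, 0.707]
ft_force: [-0.4, 1.2, 0.5]
width: 0.374
```

```bash
python3 t.py; python3 - <<'E'
from h import *
c,P,s=cloud("wrist"); save(c,"w17"); Z=P[...,2]
pc=c["pixels"].astype(int)
g=(Z>140)&(Z<220)&(P[...,0]>430)&(P[...,0]<520)&(P[...,1]>15)&(P[...,1]<65)&(pc[...,0]-pc[...,2]>35); q=P[g]
print("grip",len(q),q.min(0),q.max(0))
m=(Z>54)&(Z<66)&(P[...,0]<530)&(P[...,1]>80)&(P[...,1]<125)&(P[...,0]>390)
q=P[m]; print("rim",len(q),q.min(0),q.max(0))
c,P,s=cloud("scene"); save(c,"s17",(230,130,370,280),5)
E
```

```text
52.95 [-0.4   1.17  0.46] [-0.01 -0.   -0.04] -0.00760595197789371 0.37359950655771235 [456.93  -3.88 165.37] -0.11403229764727715
grip 3336 [454.72  15.   186.01] [472.19  55.81 195.88]
rim 1537 [409.03  80.26  54.01] [505.31 109.17  65.12]
```

View pics/s17.png

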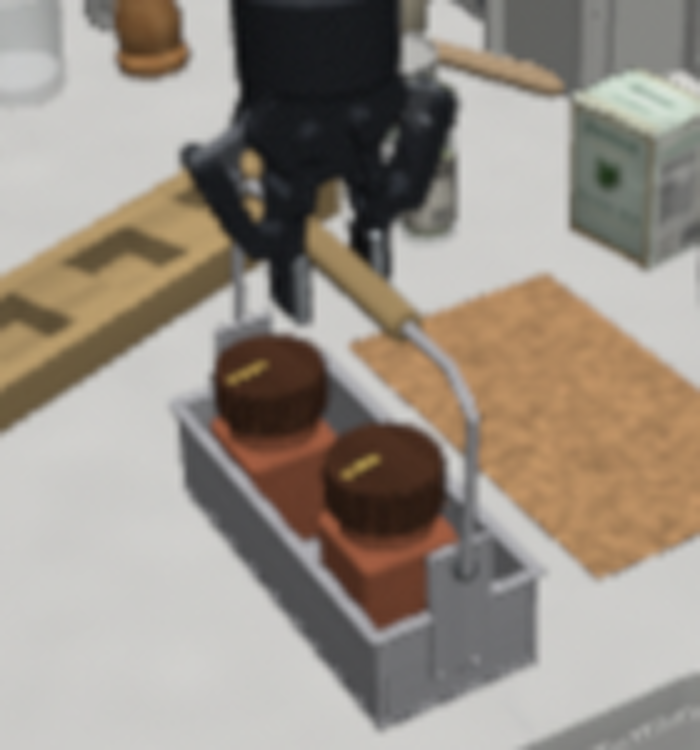

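View pics/w17.png

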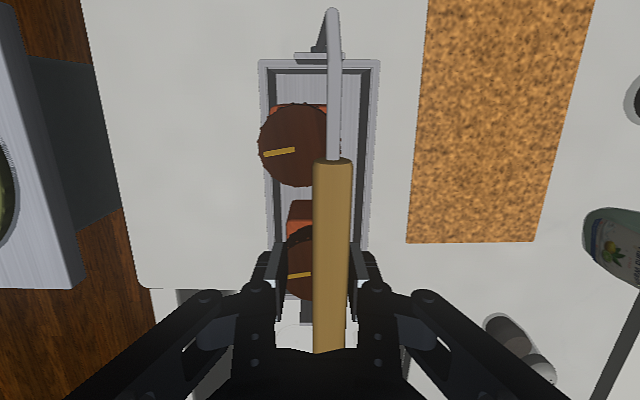

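Bail is upright (~1.5 rad) with the pail flat. I'll centre on the grip, pinch it and measure the mat.

Emit:
{"method": "send_rows", "body": {"steps": [[[-2.5, 0.7, 3.5, 0, 0, 0], [0, 0, 3, 0, 0, 0], [0, 0, 0, 0, 0, 0], [0, 0, 0, 0, 0, 0], [0, 0, 0, 0, 0, 0], [0, 0, 0, 0, 0, 0], [0, 0, 0, 0, 0, 0], [0, 0, 0, 0, 0, 0]]]}}

```text
time_s: 54.05
tool_pos: [463.6, -3.0, 167.9]
orientation: [-0.009, 0.707, 0.009, 0.707]
ft_force: [0.8, -0.3, 0.8]
width: 0.372
```

Emit:
{"method": "send_rows", "body": {"steps": [[[0, 0, 0, 0, 0, 0], [0, 0, 0, 0, 0, 0], [0, 0, 0, 0, 0, 0], [0, 0, 0, 0, 0, 0], [0, 0, 0, 0, 0, 0], [0, 0, 0, 0, 0, 0], [0, 0, 0, 0, 0, 0], [0, 0, 0, 0, 0, 0]]], "grip": 8, "newtons": 90}}

```text
time_s: 55.05
tool_pos: [463.8, -3.0, 168.1]
orientation: [-0.009, 0.707, 0.009, 0.707]
ft_force: [0.2, 0.6, 4.7]
width: 0.182
```

```bash
python3 t.py; python3 - <<'E'
from h import *
for n in ("top","scene","wrist"):
    c,P,s=cloud(n); Z=P[...,2]; pc=c["pixels"].astype(int)
    if n!="top": save(c,"z18"+n)
    m=(pc[...,0]-pc[...,2]>40)&(Z>-5)&(Z<14)&(P[...,0]>520)&(P[...,0]<730)&(P[...,1]>-100)&(P[...,1]<210)
    m=cv2.morphologyEx(m.astype(np.uint8),cv2.MORPH_OPEN,np.ones((3,3)))>0
    q=P[m]; print(n,len(q),cv2.minAreaRect(q[:,:2].astype(np.float32)),np.median(q[:,2]))
E
```

```text
55.05 [0.2  0.63 4.67] [ 0.02 -0.08 -0.03] -0.037136992905288935 0.1821512694106473 [463.8   -2.99 168.11] -0.11092620013775051
top 4569 ((633.8102416992188, 54.8724365234375), (147.44557189941406, 255.6490936279297), 2.3026554584503174) 7.547394975437328
scene 2624 ((634.248779296875, 49.59119415283203), (148.2707061767578, 258.86199951171875), 2.009535789489746) 7.310689588780406
wrist 35156 ((633.759521484375, 45.33153533935547), (149.9732666015625, 249.35772705078125), 2.175715923309326) 6.239491162506667
```

View pics/z18wrist.png

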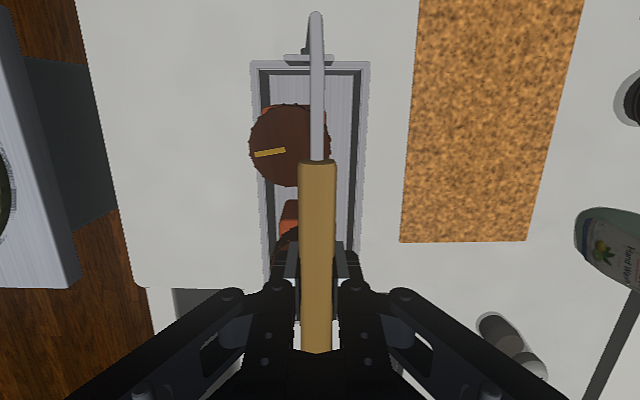

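Mat centre ≈(633.8, 52), yaw ≈2.2°. Lifting.

Emit:
{"method": "send_rows", "body": {"steps": [[[-2, 0, 0, 0, 0, 0], [-3, 0, 0, 0, 0, 0], [-5, 0, 0, 0, 0, 0], [-10, 0, 0, 0, 0, 0], [-10, 0, 0, 0, 0, 0], [-10, 0, 0, 0, 0, 0], [-10, 0, 0, 0, 0, 0], [0, 0, 0, 0, 0, 0]]]}}

```text
time_s: 56.2
tool_pos: [463.9, -3.0, 218.7]
orientation: [-0.009, 0.707, 0.009, 0.708]
ft_force: [-0.5, -0.6, -7.3]
width: 0.177
```

```bash
python3 t.py; python3 - <<'E'
from h import *
c,P,s=cloud("scene"); save(c,"s19",(230,110,370,280),4.5)
E
```

```text
56.2 [-0.46 -0.65 -7.28] [-0.02  0.01 -0.02] 0.0003026755712198792 0.17688163943141733 [463.88  -3.01 218.72] -0.11090733998936961
```

View pics/s19.png

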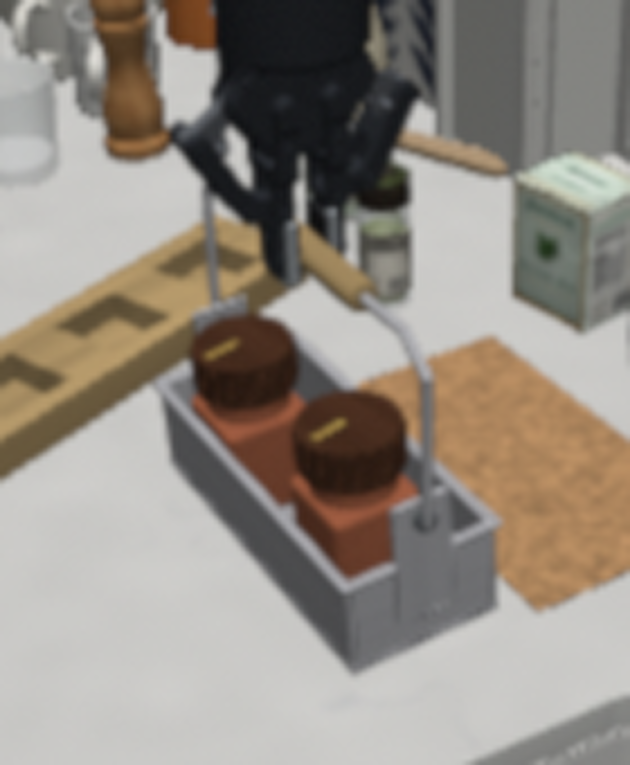

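Hanging level, 7.3 N. I'll carry it smoothly to the mat.

Emit:
{"method": "send_rows", "body": {"steps": [[[0, 1, 4, 0, 0, 0], [0, 3, 8, 0, 0, 0], [0, 4, 12, 0, 0, 0], [0, 4, 15, -0.2, 0, 0], [0, 5, 16, -0.2, 0, 0], [0, 5, 16, -0.2, 0, 0], [0, 5, 16, -0.2, 0, 0], [0, 5, 16, 0, 0, 0]]]}}

```text
time_s: 57.25
tool_pos: [566.7, 32.7, 217.4]
orientation: [-0.014, 0.707, 0.014, 0.707]
ft_force: [1.0, 0.4, -7.3]
width: 0.177
```

Emit:
{"method": "send_rows", "body": {"steps": [[[0, 5, 16, 0, 0, 0], [0, 4, 15, 0, 0, 0], [0, 3, 13, 0, 0, 0], [0, 2, 10, 0, 0, 0], [0, 2, 8, 0, 0, 0], [0, 1, 5, 0, 0, 0], [0, 1, 3, 0, 0, 0], [0, 0, 1, 0, 0, 0]]]}}

```text
time_s: 58.25
tool_pos: [635.8, 53.0, 217.9]
orientation: [-0.014, 0.707, 0.014, 0.707]
ft_force: [-0.2, 0.3, -7.5]
width: 0.176
```

```bash
python3 - <<'E'
from h import *
c,P,s=cloud("wrist"); save(c,"w20"); go([637.5,50,174],2); print(s["ft_force"],s["width"])
c,P,s=cloud("scene"); save(c,"s20",(260,90,420,280),4)
E
```

```text
tcp [635.84  52.92 217.92] phi 2.256877732200398 x-axis [-0. -0. -1.] q [ 0.03  0.51  1.26 -0.    1.37 -0.01] t 58.3
shift tool [43.92 -2.98  1.55]
turn [ 0.26 -0.    0.  ]
turn [-179.74   -0.     -0.  ]
[-0.19  0.27 -7.48] 0.1762988974653376
```

View pics/w20.png

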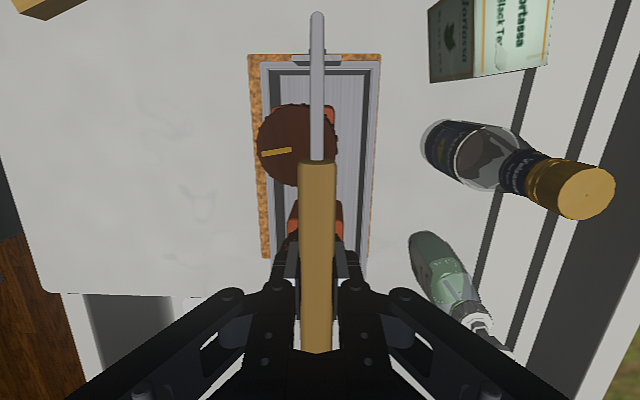

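View pics/s20.png

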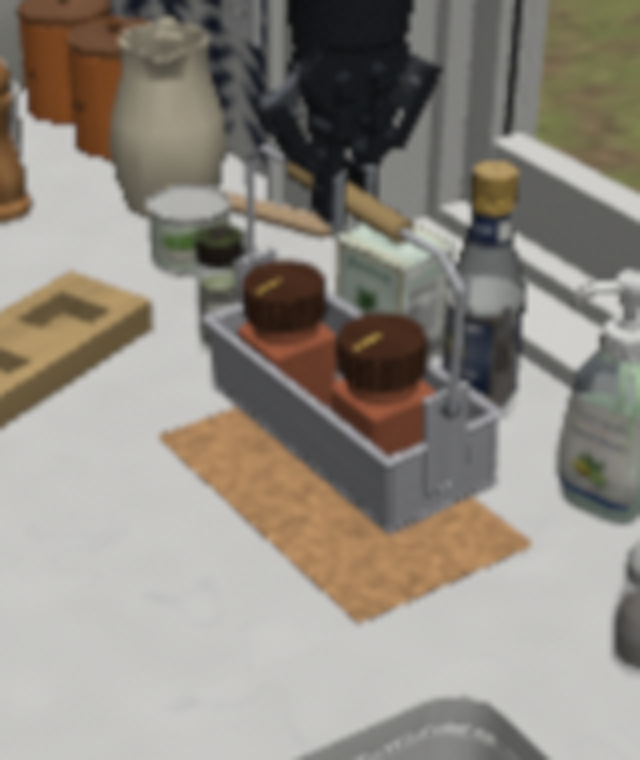

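Emit:
{"method": "send_rows", "body": {"steps": [[[4, -1, 0, 0, 0, 0], [8, -1, 0, 0, 0, 0], [8, 0, 0, 0, 0, 0], [8, 0, 0, 0, 0, 0], [6, 0, 0, 0, 0, 0], [4, 0, 0, 0, 0, 0], [2.5, 0, 0, 0, 0, 0], [1, 0, 0, 0, 0, 0]]]}}

```text
time_s: 59.35
tool_pos: [636.2, 50.8, 176.9]
orientation: [-0.014, 0.706, 0.014, 0.707]
ft_force: [-0.1, -1.7, -2.8]
width: 0.178
```

```bash
python3 t.py
```

```text
59.35 [-0.07 -1.68 -2.75] [-0.21 -0.19 -0.  ] 0.007894013542681932 0.17830713110234106 [636.25  50.82 176.94] -0.016833751788488126
```

Already partly supported. Down in small steps.

Emit:
{"method": "send_rows", "body": {"steps": [[[0.5, 0, 0, 0, 0, 0], [0.5, 0, 0, 0, 0, 0], [0, 0, 0, 0, 0, 0], [0, 0, 0, 0, 0, 0], [0, 0, 0, 0, 0, 0], [0, 0, 0, 0, 0, 0], [0, 0, 0, 0, 0, 0], [0, 0, 0, 0, 0, 0]]]}}

```text
time_s: 60.35
tool_pos: [635.9, 50.9, 175.4]
orientation: [-0.014, 0.707, 0.014, 0.707]
ft_force: [1.2, -1.6, -3.9]
width: 0.181
```

```bash
python3 t.py
```

```text
60.35 [ 1.17 -1.59 -3.94] [-0.36 -0.21 -0.04] 0.0008523689393769018 0.1810214592570544 [635.9   50.94 175.4 ] -0.016881143941735944
```

Emit:
{"method": "send_rows", "body": {"steps": [[[0.5, 0, 0, 0, 0, 0], [0.5, 0, 0, 0, 0, 0], [0, 0, 0, 0, 0, 0], [0, 0, 0, 0, 0, 0], [0, 0, 0, 0, 0, 0], [0, 0, 0, 0, 0, 0], [0, 0, 0, 0, 0, 0], [0, 0, 0, 0, 0, 0]]]}}

```text
time_s: 61.35
tool_pos: [636.0, 50.9, 174.6]
orientation: [-0.014, 0.707, 0.014, 0.707]
ft_force: [2.4, -4.2, 4.5]
width: 0.178
```

```bash
python3 t.py
```

```text
61.35 [ 2.44 -4.15  4.47] [-0.66 -0.35  0.01] 0.008758721232879907 0.17779376107222372 [636.02  50.88 174.62] -0.016880154547376305
```

Emit:
{"method": "send_rows", "body": {"steps": [[[0, 0, 0, 0, 0, 0], [0, 0, 0, 0, 0, 0], [0, 0, 0, 0, 0, 0], [0, 0, 0, 0, 0, 0], [0, 0, 0, 0, 0, 0], [0, 0, 0, 0, 0, 0], [-1, 0, 0, 0, 0, 0], [-2, 0, 0, 0, 0, 0]]], "grip": 45}}

```text
time_s: 62.35
tool_pos: [635.9, 51.0, 177.5]
orientation: [-0.014, 0.707, 0.014, 0.707]
ft_force: [0.4, 0.1, -0.2]
width: 0.524
```

Emit:
{"method": "send_rows", "body": {"steps": [[[-5, 0, 0, 0, 0, 0], [-10, 0, 0, 0, 0, 0], [-20, 0, 0, 0, 0, 0], [-30, 0, 0, 0, 0, 0], [-30, 0, 0, 0, 0, 0], [0, 20, -20, 0, 0, 0], [0, 40, -40, 0, 0, 0], [0, 50, -50, 0, 0, 0]]]}}

```text
time_s: 63.35
tool_pos: [526.5, 151.6, 273.0]
orientation: [-0.014, 0.707, 0.014, 0.707]
ft_force: [1.1, 0.7, -0.5]
width: 0.525
```

Emit:
{"method": "send_rows", "body": {"steps": [[[0, 50, -40, 0, 0, 0], [0, 50, -30, 0, 0, 0], [0, 30, 0, 0, 0, 0], [0, 0, 0, 0, 0, 0], [0, 0, 0, 0, 0, 0], [0, 0, 0, 0, 0, 0], [0, 0, 0, 0, 0, 0], [0, 0, 0, 0, 0, 0]]]}}

```text
time_s: 64.35
tool_pos: [453.8, 276.6, 272.4]
orientation: [-0.014, 0.707, 0.014, 0.707]
ft_force: [0.3, 0.1, 0.5]
width: 0.527
```

```bash
python3 t.py; python3 - <<'E'
from h import *
c,P,s=cloud("scene"); save(c,"s21",(260,90,420,280),3.2)
c,P,s=cloud("top"); save(c,"top21",(180,90,430,310),3); Z=P[...,2]; pc=c["pixels"].astype(int)
m=(Z>56)&(Z<74)&(P[...,0]>550)&(P[...,0]<720)&(abs(P[...,1]-50)<135)
m=cv2.morphologyEx(m.astype(np.uint8),cv2.MORPH_OPEN,np.ones((2,2)))>0
print("rim",m.sum(),cv2.minAreaRect(P[m][:,:2].astype(np.float32)))
m=(pc[...,0]-pc[...,2]>40)&(Z>-5)&(Z<14)&(P[...,0]>520)&(P[...,0]<730)&(abs(P[...,1]-50)<160)
print("mat",cv2.minAreaRect(P[m][:,:2].astype(np.float32)))
for l in ((620,2),(618,102)):
    try: lid(P,l,(103,122),35)
    except Exception as e: print("x")
print("spice",P[156,237],"shaker",P[145,410])
g=(Z>180)&(Z<215)&(P[...,0]>590)&(P[...,0]<690)&(abs(P[...,1]-50)<65);q=P[g];print("grip",len(q),q.min(0),q.max(0),q.mean(0))
E
```

```text
64.35 [0.33 0.11 0.5 ] [-0.02 -0.   -0.01] -0.0037058240559417754 0.5265024844721387 [453.77 276.58 272.44] 0.4396842195647935
rim 625 ((644.5469360351562, 42.84394073486328), (100.70724487304688, 239.4946746826172), 4.048086166381836)
mat ((634.3732299804688, 55.27313995361328), (148.60415649414062, 255.3789520263672), 2.5859949588775635)
lid n 211 ztop 115.43489672997953 minenc 637.673095703125 2.416675567626953 27.496105194091797 lsq [632.81   2.32] 21.872980234936367
lid n 314 ztop 115.57726500973831 minenc 627.8629760742188 101.73216247558594 29.027074813842773 lsq [627.36 101.39] 27.72162757295599
spice [661.31 272.7  110.78] shaker [ 692.53 -184.2    86.83]
grip 386 [628.85 -13.46 188.15] [650.71 113.57 205.5 ] [638.39  51.36 199.01]
```

View pics/s21.png

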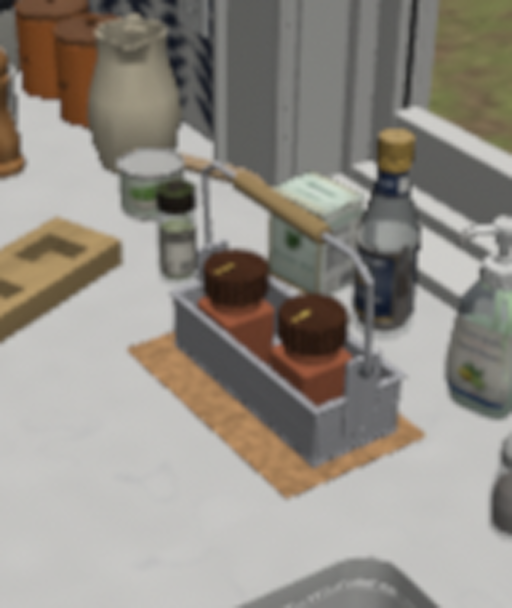

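View pics/top21.png

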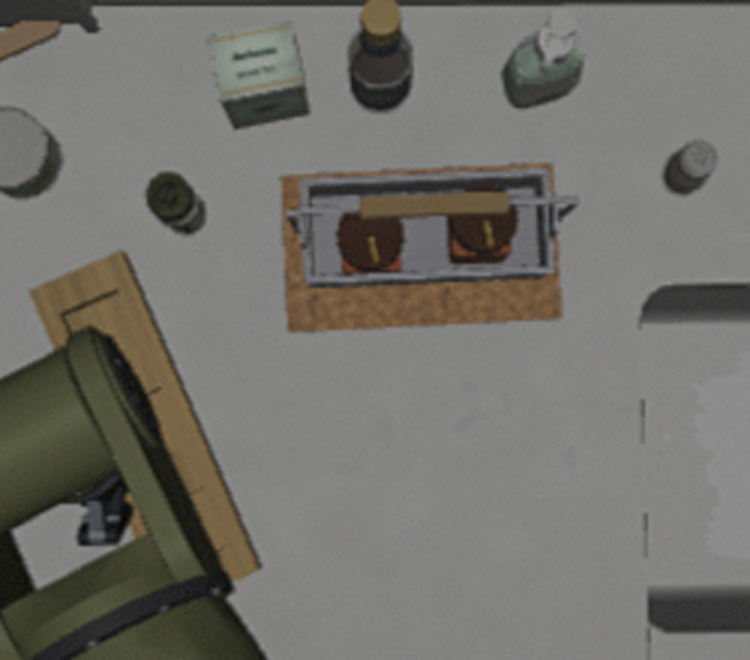

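```bash
python3 - <<'E'
from h import *
print(sign_off())
E
```

```text
the job is handed in; nothing more can be done
None
```

I handed the job in at about 64 s of the 210 s allowed. It reports no verdict, so the results below are my own checks.

**What I did**
- **Lids:** Only two jars were in the rack. I screwed each lid clockwise until the torque jumped from about 0.08 to 0.53–0.59 N·m, which puts the seals at roughly 0.34–0.4 rad. The lid marks did not slip in the fingers. The seal angle is worked out from torque, since I had no direct reading of it.
- **Jars:** Both jars were placed upright in the pail.
- **Bail and pail:** I raised the bail, lifted the pail level by it (7.3 N at the gripper), lowered it onto the cork mat, released and backed away.

**What went wrong**
- **Pail tipped:** My first try at raising the bail, with the grip pinched hard, tipped the pail about 29° (0.5 rad) onto its edge. The jars stayed in.
- **Recovery:** I reversed the move to set the pail flat, then pushed the bail up with the fingers loosely round the grip. The jars slid about 13 mm towards one long wall, which is still within the limits.

**Last checks**
- **Final state:** The bail is upright, the jars stand in the pail, the pail looks level on the mat, and the robot touches nothing. The spice jar and shaker are where they started.
- **Pail position:** Two estimates disagree. By eye in the top view, the pail's centre is about 8 mm from the mat's. A rim fit, stretched by the tabs and wire, gives about 16 mm. Both are under the 40 mm limit. The two lengths agree to about 1.5° (limit 0.3 rad).

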